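# Clamp a brass union for its leak test

### The arm

A 7-joint arm with a two-finger parallel gripper is mounted at the origin on a cart in front of the work surface, level with it; the furniture and walls round the work are solid. World frame = base frame: x ahead of the robot, y to its left, z up, the work surface at z = 0. Lengths are in m, angles in rad, forces in N, time in s.
With the tool pointing down it reaches from about 0.4 to 0.85 m from the base axis. Payload 10.4 kg.
Tool frame: the origin (TCP) lies on the front face of the gripper's body, between the roots of the fingers; the fingertips stand 73 mm ahead of it and the grasp point (between the pads) lies 54 mm ahead of it; x points along the fingers, y is the direction in which the jaws open and shut, and the axes are right-handed (so a half turn about x gives the same grasp; the last joint's range is limited). The gripper opens to 85 mm and grips with 20 to 120 N. Pads are 22 mm wide; open, the fingers measure 114 mm over their backs; the gripper's body (76 mm by 85 mm) begins 54 mm behind the grasp point. The pads swing forward as they close: fully open they stand 13 mm farther back than shut.
Start: joints at [1.182, 0.332, -0.065, 1.46, 0.022, 1.35, -0.088], TCP at [0.224, -0.584, 0.304] pointing down, gripper open.
Joint ranges: [-2.6, 2.6], [-0.5, 2.12], [-1.47, 1.34], [0.16, 2.42], [-1.27, 4.41], [0.06, 2.06], [-2.6, 2.6]. Speed limits (rad/s): [2.22, 2.22, 2.79, 2.79, 3.14, 3.14, 3.14].

### API

Orientations are given as a unit quaternion [x, y, z, w].
In Python, from workcell import manip gives the robot as it stands. The module is installed in compiled form; this text tells all that it offers.
- The arm moves only by the tool arm_command, never from a script. Its argument "moves" is a list that holds one entry, the list of rows, each a list of 5 numbers: the closure, from 0 (fully open) to 1 (shut), then the shift along the tool's x, y, z in units of 25 mm (1.0 is 25 mm), then the turn about the tool's x in degrees. A call has 1 to 12 rows; each row shifts and turns the commanded pose from where the row before left it, along the tool's axes as they then stand; what a row does not reach is not made up. A row lasts 1/12 s, in which the tool goes at most 41.7 mm and 7.16 degrees, less where a joint would pass 70% of its speed; a pose out of reach is approached as far as the arm can. A call is refused whole if a number of a shift passes 1 or a number of a turn 7.16, either way. A call with a gripper value outside its range is refused whole. The fingers move at their own pace and stop on an object; "force" is the grip in N (left out, the last holds). Time passes only in rows, so rows that do not move let the fingers close. It gives the time, the measured TCP pose, the force and the opening at its end, in the units of the state.
- manip.get_obs(): the state, without advancing time (a new reading comes with each control period).
- manip.camera(name): name is "scene" or "top"; returns the picture (400x640x3 uint8, red, green, blue); there is no depth.
- manip.camera_info(name): a dict with "vfov" (degrees; the focal length in pixels is half the picture's height over the tangent of half this angle, whatever the lens; pixels are square), "cx", "cy" (the principal point, pixels), "pose" (4x4, takes a point from camera to world coordinates). Camera axes: x right, y down, z forward; pixel columns grow to the right and rows downward; lengths in m; the calibration is good to about 2 mm. A picture is of the moment at which its call begins. camera_info takes no time and is no camera call.
- manip.hand_in(): hands the job in, once; it reports no verdict.
Trained networks look in the newest picture that a camera, given by its name, has taken for a name from the list of things; names that differ only in an ending like _2 or _b are one class to them, and where a whole thing is asked for, a point or a joint stands for the part that bears it (a point fixed in the world has none). Each returns a list of dicts, best first, with "confidence" (0 to 1); they miss things now and then, are a little off and sometimes report something else, mostly with a low value. They report only what shows in the picture. A call takes as long as a camera call. They do not tell look-alikes from the thing itself.
- manip.regions_of(query, camera): "mask" (400x640 bool, what is visible of it) and "rect" ([left, top, right, bottom] in pixels, round what is visible of it).
- manip.pinpoint(query, camera): "pixel" ([row, column] in pixels: a listed point, or the origin of a listed thing).
The state is a dict: "clock": time; "joint_pos": joint angles; "joint_velocities": joint speeds; "tau": joint torques, N m; "position": TCP position; "ee_rot": TCP orientation; "ft_force": force on the tool from outside, world axes, zero at the start; "torque": the same for the moment, N m; "grip_width": opening from 0.0 (shut) to 1.0 (fully open).
Only numpy, scipy, OpenCV 4.12 (cv2) and the standard library are available. Lean on these libraries where they do the work, as an engineer would, in place of code of your own. Each camera call takes 0.05 s, during which the arm holds its last target.

### The job

Lay the brass union lengthwise in the white nest of the leak-test clamp and let go of it, then flip the clamp's red safety catch right over to its open side, and then pull the black lever toward the robot as far as it goes so that the plunger presses the union against the end stop. The lever springs back, so finish while still holding it fully pulled; leave the steel tee and the loose tools alone.

Things in the scene. Friction and masses are not known exactly. Their poses are not given: they have to be found in the camera images.
- clamp: leak-test clamp, fixed to the bench: grey base plate 165 (x) x 220 (y) x 12 mm; origin on the bench, 7 mm (x) and 10 mm (y) from the plate's centre, toward +x and +y. Own x points roughly away from the robot, y left, z up. Nest on its left, lever and red catch on its right. Heights: lever 235 mm, catch post 134, shaft bearings 77, plunger guide in front of the nest 46, end stop behind it 52.
- nest (a point): centre of the white nest's floor, 22.5 mm above the bench; axes as the clamp's. A rib 54 mm long (clamp x), 12 wide, with 5 mm high flared saddles, 35 wide, at both ends; fingers can pass down beside its middle 29 mm. The union lies flat here, long axis along clamp x, within 7 mm of the centre; saddles centre it across. Seal pad in front and end stop behind are 54 mm apart, lever at rest.
- union_centre (a point): centre of the brass union: a loose hexagonal compression fitting, brass, 39 mm long along its own y, 22 mm wide (x), 19 mm high (z), about 60 g, lying on a flat of the hexagon on the bench; grasp it across the 22 mm
- lever_grip (a point): centre of the lever's black grip: a round bar 20 mm dia., 56 mm long along the lever (28 mm to either side of this point), 155 mm from the lever pivot. Its position moves with the lever
- lever_pivot (a point): the lever's pivot, a point on its hinge axis, which runs along clamp y at 60 mm above the bench. The grip moves round it in the clamp's x-z plane
- lever (a joint): lever angle, rad: 0 at rest, leaning 0.40 from vertical away from the robot (clamp +x); grows as it is pulled toward the robot (clamp -x); hard stop at 0.75 (0.60 or more counts as fully pulled). A spring pulls it back to 0 (about 2 N at the grip at rest, 7 N at full pull). The closed catch blocks it.
- catch_grip (a point): grip point on the catch's red pin: the pin is 14 mm dia. (its end flange 18 mm), 44 mm long, along clamp x, sticking out from the red arm toward the robot (clamp -x); this point is 30 mm in front of the arm's mid-plane, 63 mm from the catch hinge, and moves with the catch
- catch_pivot (a point): point on the catch's hinge axis (runs along clamp x, 120 mm above the bench), 35 mm to the right (clamp -y) of the lever. The arm lies across the front of the lever
- catch (a joint): catch angle, rad: 0 closed (arm level across the lever, pin left of the hinge); grows as the pin is lifted up and over to the right (clamp -y) about the hinge; end stop at 2.95. Light (50 g) and easy to turn: let go before upright (1.57) it falls shut, beyond upright it falls open by itself.
- seal_pad: black rubber pad on the plunger's end, 16 mm dia. x 5 mm; origin at the centre of its pressing face, 32 mm above the bench. A full lever pull moves the plunger about 20 mm toward the end stop (clamp +x); the pad is sprung and then presses the union with about 10 N.
- brass_union: the same brass union; origin at the centre of its underside, own y along its length
- steel_tee: bystander: loose steel T-shaped pipe fitting, 29 x 36 x 14 mm, origin at its underside; may stand where the union might be
- tube_cutter: bystander: small red tube cutter, 32 x 58 x 20 mm, on the bench to the right
- screwdriver: bystander: red-handled screwdriver, 18 x 136 x 18 mm, on the bench to the right
There are look-alikes about, which are no part of the job. Leave any orange or turquoise look-alike of the brass_union alone.

How it is judged:
On the way, in this order (a step that is already met when the one before it is completed fails the run):
1. the union lies in the nest, let go, lever at rest (horizontal distance between union_centre and nest below 0.012 m and y of union_centre in the frame of nest between -0.005 and 0.005 m and z of union_centre in the frame of nest between 0.006 and 0.0135 m and angle between the y axis of union_centre and the x axis of nest, either way round below 0.2 rad and contact force between the fingers and brass_union below 0.1 N and value of joint lever below 0.12 rad and value of joint catch below 1 rad), for 0.2 s.
2. the catch is flipped over to its open side while the lever is still at rest (value of joint catch above 2.3 rad and value of joint lever below 0.12 rad), for 0.2 s.
3. the lever is pulled fully and the pad presses the union (value of joint lever above 0.6 rad and contact force between seal_pad and brass_union above 3 N and contact force between any of the fingers, the arm and lever above 1 N), for 0.2 s.
At the end, for the whole second after the job is handed in: Robot holds the lever at 0.60 rad or more with over 1 N; catch over 2.3 rad; union flat in the nest, within 12 mm of its centre, 5 mm across and 0.2 rad of its direction, not touched by the fingers, the seal pad pressing it with over 3 N (all of step 3 and horizontal distance between union_centre and nest below 0.012 m and y of union_centre in the frame of nest between -0.005 and 0.005 m and z of union_centre in the frame of nest between 0.006 and 0.0135 m and angle between the y axis of union_centre and the x axis of nest, either way round below 0.2 rad and value of joint catch above 2.3 rad and velocity of joint lever below 0.1 rad/s and contact force between the fingers and brass_union below 0.1 N); the arm keeps its last pose, push and grip.
It fails at once if the steel tee is shifted more than 3 cm (distance of steel_tee from where it was at the start of the episode above 0.03 m).
It fails at once if the tube cutter is shifted more than 3 cm (distance of tube_cutter from where it was at the start of the episode above 0.03 m).
It fails at once if the screwdriver is shifted more than 3 cm (distance of screwdriver from where it was at the start of the episode above 0.03 m).
It also fails if it takes over 67 s, if anything falls off the work surface, if the arm or the gripper's body presses on something with over 40 N, if the wrist force passes 120 N, or if a joint passes its speed limit or range.

## Working session

There is one attempt and no reset: what is moved stays moved. The work goes in short steps, Python scripts to look and compute and a tool call to move; the robot and the scene stay as the last step left them, time stands still between calls to the robot, and variables do not carry over. Pictures are saved under pics/ and viewed, and the job is handed in when it is done.

Besides the shell and the picture viewer there is one more tool, called after "Call:" as name(argument=value, ...) on one line, values as JSON. arm_command: Moves the arm, as the interface text tells. Its arguments: {"type":"object","properties":{"moves":{"type":"array","items":{"type":"array","items":{"type":"array","items":{"type":"number"}}}},"force":{"type":"number"}},"required":["moves"]}

```bash
mkdir -p pics; cat > h.py <<'E'
import numpy as np, cv2
from workcell import manip
from scipy.spatial.transform import Rotation as R
def snap(cam,name):
    im=manip.camera(cam); cv2.imwrite('pics/'+name,im[:,:,::-1]); return im
def ray(cam,px):
    ci=manip.camera_info(cam); f=200/np.tan(np.radians(ci['vfov'])/2)
    T=np.array(ci['pose']); d=np.array([(px[1]-ci['cx'])/f,(px[0]-ci['cy'])/f,1.])
    return T[:3,3],T[:3,:3]@d
def atz(cam,px,z):
    o,d=ray(cam,px); return o+d*(z-o[2])/d[2]
def proj(cam,p):
    ci=manip.camera_info(cam); f=200/np.tan(np.radians(ci['vfov'])/2)
    T=np.array(ci['pose']); q=T[:3,:3].T@(np.array(p)-T[:3,3]); return np.array([q[1]/q[2]*f+ci['cy'],q[0]/q[2]*f+ci['cx']])
def tri(a,b,ca='scene',cb='top'):
    o1,d1=ray(ca,a);o2,d2=ray(cb,b)
    d1/=np.linalg.norm(d1);d2/=np.linalg.norm(d2)
    s=np.linalg.lstsq(np.c_[d1,-d2],o2-o1,rcond=None)[0]
    p,q=o1+d1*s[0],o2+d2*s[1]; return (p+q)/2,np.linalg.norm(p-q)
E
python3 - <<'E'
from h import *
np.set_printoptions(precision=4,suppress=True)
o=manip.get_obs();print({k:np.round(v,3) for k,v in o.items()})
for c in ['scene','top']:
    snap(c,c+'0.png');print(manip.camera_info(c))
    for n in ['union_centre','nest','lever_grip','lever_pivot','catch_grip','catch_pivot','seal_pad','steel_tee','clamp','tube_cutter','screwdriver']:
        print(c,n,[(np.round(d['pixel'],1),round(d['confidence'],2)) for d in manip.pinpoint(n,c)][:4])
E
```

```text
{'clock': np.float64(0.0), 'joint_pos': array([ 1.182,  0.333, -0.065,  1.461,  0.022,  1.35 , -0.088]), 'joint_velocities': array([ 0.   ,  0.001,  0.001,  0.   ,  0.001, -0.   , -0.   ]), 'tau': array([  0.001, -62.545,   0.05 , -39.161,   0.016,   0.01 ,  -0.   ]), 'position': array([ 0.223, -0.583,  0.303]), 'ee_rot': array([-0.695, -0.129,  0.695, -0.128]), 'ft_force': array([ 0.283, -0.263, -0.14 ]), 'torque': array([0.041, 0.005, 0.045]), 'grip_width': np.float64(0.997)}
{'vfov': 53.70484485769225, 'cx': 311.77429436947585, 'cy': 192.0690708873888, 'pose': array([[ 0.8744, -0.3422,  0.344 ,  0.1875],
       [-0.485 , -0.6403,  0.5956, -0.5456],
       [ 0.0164, -0.6876, -0.7259,  0.9127],
       [ 0.    ,  0.    ,  0.    ,  1.    ]])}
scene union_centre [(array([169.9, 287.2]), 0.59), (array([188.9, 296.9]), 0.56), (array([164.7, 259.6]), 0.52)]
scene nest [(array([216.6, 323.5]), 0.64)]
scene lever_grip [(array([193.9, 358.1]), 0.97)]
scene lever_pivot [(array([243.8, 334.7]), 0.57)]
scene catch_grip [(array([225.1, 323.5]), 0.7)]
scene catch_pivot [(array([229.6, 348.9]), 0.
[... 538 characters left out ...]
, -0.9842,  1.2898],
       [ 0.    ,  0.    ,  0.    ,  1.    ]])}
top union_centre [(array([232.3, 197.2]), 0.46), (array([212.1, 253.5]), 0.43), (array([203.8, 227.1]), 0.42)]
top nest [(array([199.9, 309.3]), 0.89), (array([206.3, 227.6]), 0.46), (array([210. , 333.1]), 0.17)]
top lever_grip [(array([177.4, 358.3]), 0.7)]
top lever_pivot [(array([211.6, 357.3]), 0.77)]
top catch_grip [(array([218. , 348.8]), 0.72)]
top catch_pivot [(array([200.3, 370.2]), 0.84), (array([219.6, 346.8]), 0.63)]
top seal_pad []
top steel_tee [(array([256.4, 214.6]), 0.47)]
top clamp [(array([207.3, 333. ]), 0.89)]
top tube_cutter [(array([181.6, 423.3]), 0.68)]
top screwdriver [(array([232.5, 428.7]), 0.6)]
```

```bash
python3 - <<'E'
import cv2
a=cv2.imread('pics/scene0.png');cv2.imwrite('pics/s0c.png',cv2.resize(a[130:345,210:450],None,fx=2.7,fy=2.7,interpolation=3))
a=cv2.imread('pics/top0.png');cv2.imwrite('pics/t0c.png',cv2.resize(a[130:310,170:450],None,fx=2.8,fy=2.8,interpolation=3))
E
```

```text
(no output)
```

View pics/scene0.png

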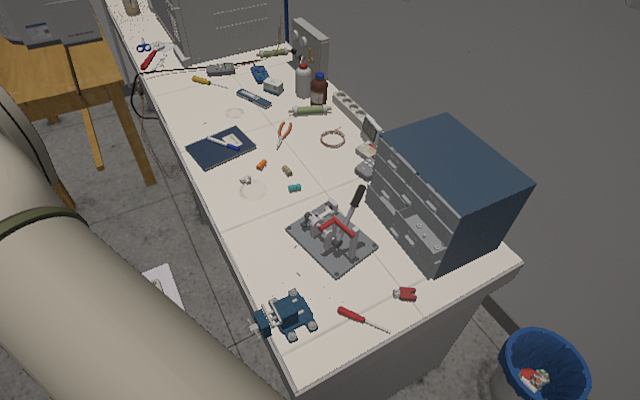

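View pics/top0.png

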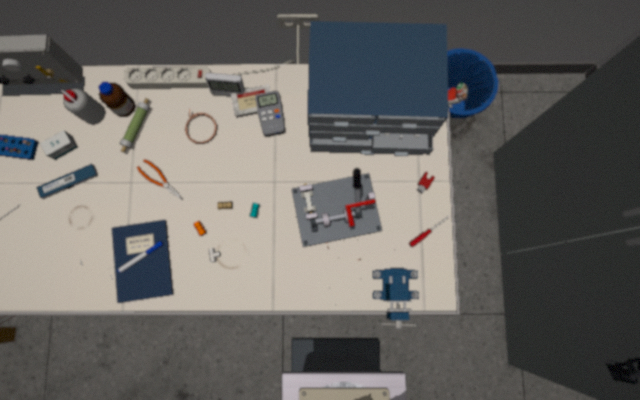

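```bash
ls pics
```

```text
s0c.png
scene0.png
t0c.png
top0.png
```

View pics/s0c.png

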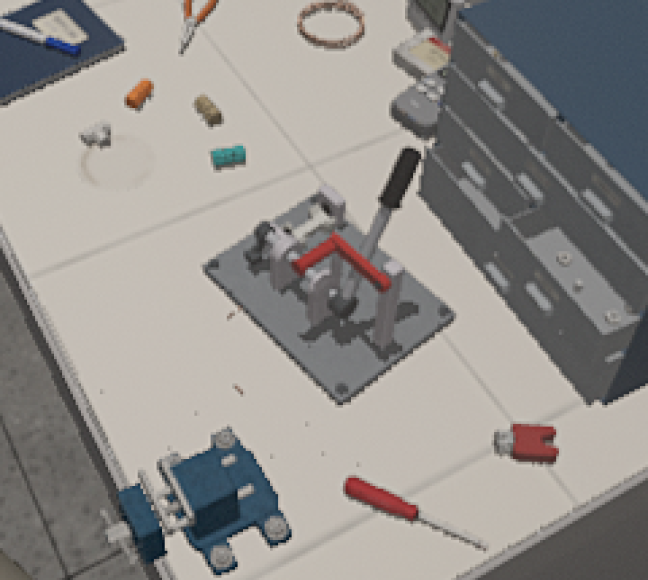

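View pics/t0c.png

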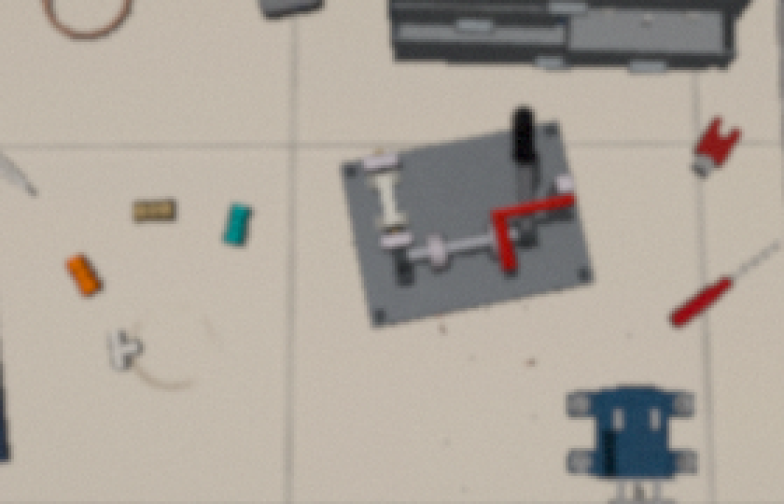

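The scene crop shows three look-alikes: brass (scene 170,287 / top 205,225), turquoise (189,297 / 210,254) and orange (165,260 / 228,200). Only the brass-coloured one fits the description. The steel tee is at top (255,214).

```bash
python3 - <<'E'
from h import *
np.set_printoptions(precision=4,suppress=True)
T=lambda x,y:(130+y/2.8-.3,170+x/2.8-.3)
S=lambda x,y:(130+y/2.7-.3,210+x/2.7-.3)
cs=[atz('top',T(*p),.012) for p in [(342,161),(557,121),(593,281),(373,327)]]
c2=[atz('scene',S(*p),.012) for p in [(204,268),(342,404),(456,318)]]
print('top corners',np.array(cs),'c',np.mean(cs,0));print('scene',np.array(c2), (c2[0]+c2[2])/2)
print([np.linalg.norm(cs[i]-cs[(i+1)%4]) for i in range(4)])
for n,a,b in [('union',(169.9,287.2),(204,227)),('lever_grip',(193.9,358.1),(177.4,358.3)),('nest',(216.6,323.5),(199.9,309.3)),('catch_grip',(225.1,323.5),(218,348.8)),('catch_pivot',(229.6,348.9),(200.3,370.2)),('lever_pivot',(243.8,334.7),(211.6,357.3)),('tee',(184.3,243),(256.4,214.6))]:
    print(n,*tri(a,b))
print('union top',atz('top',(203.8,227.1),.0095),atz('scene',(169.9,287.2),.0095))
print('nest',atz('top',(199.9,309.3),.0225),atz('scene',(216.6,323.5),.0225))
for c in ['top','scene']:
    im=snap(c,'x_%s.png'%c)
    for d in manip.regions_of('union_centre',c)[:4]:
        m=d['mask']; ys,xs=np.nonzero(m)
        P=np.array([atz(c,(y,x),.012)[:2] for y,x in zip(ys,xs)])
        w,v=np.linalg.eigh(np.cov(P.T)); print(c,d['rect'],d['confidence'],P.mean(0),'ang',np.degrees(np.arctan2(v[1,1],v[0,1])),np.sqrt(12*w),im[m].mean(0))
E
```

```text
top corners [[ 0.6378  0.1375  0.012 ]
 [ 0.677  -0.0737  0.012 ]
 [ 0.5187 -0.1048  0.012 ]
 [ 0.4751  0.1067  0.012 ]] c [0.5771 0.0164 0.012 ]
scene [[ 0.4759  0.1015  0.012 ]
 [ 0.5192 -0.11    0.012 ]
 [ 0.6754 -0.0798  0.012 ]] [0.5757 0.0108 0.012 ]
[np.float64(0.21480497396048262), np.float64(0.1613057876465662), np.float64(0.21596025636364394), np.float64(0.16564239475452083)]
union [0.5896 0.3135 0.0189] 0.0020800118328494327
lever_grip [ 0.6171 -0.0287  0.2112] 0.0005177630916330303
nest [0.6002 0.0906 0.0095] 0.005205388021442942
catch_grip [ 0.5349 -0.0105  0.1185] 0.0022881078098603296
catch_pivot [ 0.5768 -0.063   0.1335] 0.001718676112026515
lever_pivot [ 0.5597 -0.0363  0.0531] 0.006207095104201802
tee [ 0.4477  0.35   -0.013 ] 0.0067022617789796665
union top [0.5928 0.3148 0.0095] [0.5928 0.3228 0.0095]
nest [0.6002 0.0893 0.0225] [0.5917 0.082  0.0225]
top [193.8, 221.3, 205.4, 233.0] 0.48 [0.5279 0.3885] ang -143.97000004470485 [0.0199 0.0409] [169.036   93.7658  34.5586]
top [248.9, 202.2, 261.6, 218.5] 0.44 [0.5764 0.2413] ang 165.82173296293362 [0.0198 0.0389] [ 46.0485 125.0194 121.6214]
scene [290.0, 186.2, 303.3, 191.9] 0.5 [0.5743 0.2362] ang 169.2951577172929 [0.0222 0.0341] [ 62.2364 117.3636 114.8545]
scene [281.2, 165.8, 293.5, 176.4] 0.42 [0.5881 0.3178] ang 87.50882839756216 [0.0207 0.0522] [120.4429 108.2143  88.6714]
```

```bash
python3 - <<'E'
import cv2,numpy as np
a=cv2.imread('pics/x_top.png')[185:225,205:270];b=cv2.imread('pics/x_scene.png')[150:200,245:310]
cv2.imwrite('pics/u1.png',np.vstack([cv2.resize(a,(520,240),interpolation=0)[:, :],cv2.resize(b,(520,320),interpolation=0)]))
E
```

```text
(no output)
```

View pics/u1.png

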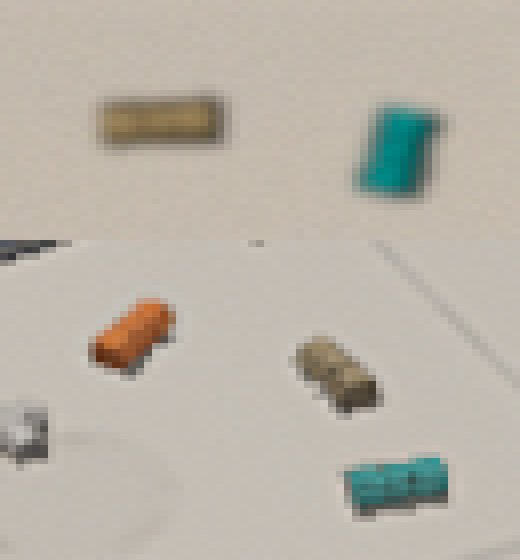

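```bash
python3 - <<'E'
from h import *
np.set_printoptions(precision=4,suppress=True)
o=manip.get_obs(); M=R.from_quat(o['ee_rot']).as_matrix(); print(M)
for c,(r0,r1,c0,c1) in {'top':(192,218,210,244),'scene':(155,188,276,302)}.items():
    im=cv2.imread('pics/x_%s.png'%c).astype(int); sub=im[r0:r1,c0:c1]
    bg=np.median(sub.reshape(-1,3),0); w=np.clip(np.abs(sub-bg).sum(2)-40,0,150)/150.
    m=w>0.3; ys,xs=np.nonzero(m);
    for z in (.0095,.019):
        P=np.array([atz(c,(y+r0,x+c0),z)[:2] for y,x in zip(ys,xs)]);cen=np.average(P,axis=0,weights=w[m])
        print(c,z,cen,m.sum()); 
    cv=np.cov(P.T,aweights=w[m]);e,v=np.linalg.eigh(cv);print('ang',np.degrees(np.arctan2(v[1,1],v[0,1])),np.sqrt(12*e))
for r in (150,140,152):print('cab',r,[atz('top',(r,360),z) for z in (0,.1,.3)])
for px in [(268,432),(210,378),(185,372),(145,505)]: print(atz('scene',px,0))
# clamp frame
yaw=np.radians(11);C=np.array([.5765,.0145]);Rz=np.array([[np.cos(yaw),-np.sin(yaw)],[np.sin(yaw),np.cos(yaw)]])
O=C+Rz@[.007,.010];print('O',O)
for n,p in dict(lg=[.6171,-.0287],nest=[.6002,.0893],cg=[.5349,-.0105],cp=[.5768,-.063],lp=[.5597,-.0363]).items():print(n,Rz.T@(np.array(p)-O))
a=cv2.imread('pics/x_top.png')[170:250,290:385];cv2.imwrite('pics/cl.png',cv2.resize(a,None,fx=7,fy=7,interpolation=2))
a=cv2.imread('pics/x_scene.png')[180:280,280:385];cv2.imwrite('pics/cs.png',cv2.resize(a,None,fx=6,fy=6,interpolation=2))
E
```

```text
[[ 0.      0.3577 -0.9338]
 [ 0.     -0.9338 -0.3577]
 [-1.     -0.     -0.    ]]
top 0.0095 [0.5895 0.3204] 143
top 0.019 [0.5879 0.3185] 143
ang 92.32217814298323 [0.0223 0.0421]
scene 0.0095 [0.5861 0.2926] 123
scene 0.019 [0.5819 0.2838] 123
ang 84.02267254092826 [0.0292 0.1295]
cab 150 [array([ 0.7461, -0.0523,  0.    ]), array([ 0.7163, -0.0436,  0.1   ]), array([ 0.6567, -0.0263,  0.3   ])]
cab 140 [array([ 0.7752, -0.0529,  0.    ]), array([ 0.7432, -0.0441,  0.1   ]), array([ 0.6791, -0.0267,  0.3   ])]
cab 152 [array([ 0.7403, -0.0522,  0.    ]), array([ 0.7109, -0.0435,  0.1   ]), array([ 0.6523, -0.0262,  0.3   ])]
[ 0.7699 -0.1979  0.    ]
[0.7623 0.0416 0.    ]
[0.808  0.1388 0.    ]
[1.3537 0.0784 0.    ]
O [0.5815 0.0257]
lg [ 0.0246 -0.0602]
nest [0.0305 0.0589]
cg [-0.0526 -0.0266]
cp [-0.0215 -0.0861]
lp [-0.0332 -0.0567]
```

View pics/cl.png

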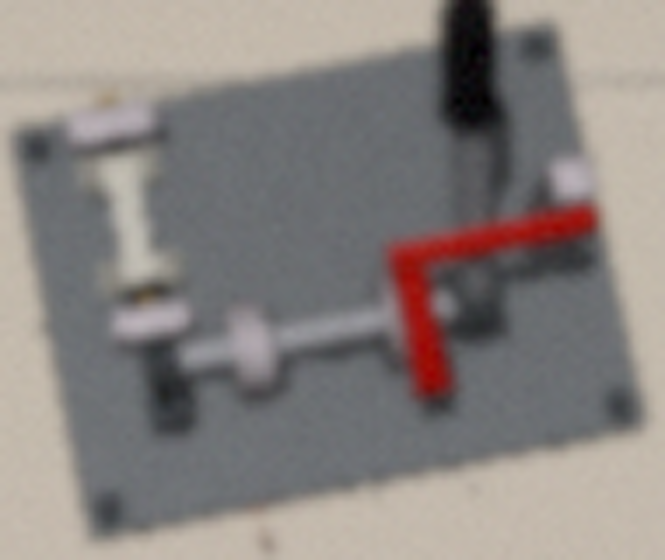

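View pics/cs.png

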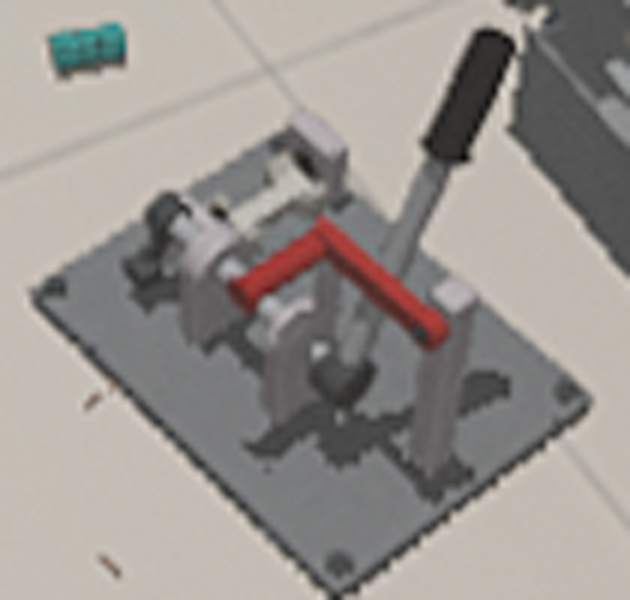

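The enlarged crop confirms the brass-coloured piece (top row 205, col 225). Its long axis lies close to world y. Moving over it now.

Call:
arm_command(moves=[[[0,0,-0.95,-0.9,0],[0,0,-0.95,-0.9,0],[0,0,-0.95,-0.9,0],[0,0,-0.95,-0.9,0],[0,0,-0.95,-0.9,0],[0,0,-0.95,-0.9,0],[0,0,-0.95,-0.9,0],[0,0,-0.95,-0.9,0],[0,0,-0.95,-0.9,0],[0,0,-0.95,-0.9,0],[0,0,-0.95,-0.9,0],[0,0,-0.95,-0.9,0]]])

```text
clock: 2.4
position: [0.3741, -0.2194, 0.3042]
ee_rot: [0.695, 0.128, -0.695, 0.129]
ft_force: [0.1, -0.6, 0.2]
grip_width: 1.001
```

Call:
arm_command(moves=[[[0,0,-0.95,-0.9,0],[0,0,-0.95,-0.9,0],[0,0,-0.95,-0.9,0],[0,0,-0.95,-0.9,0],[0,0,-0.95,-0.9,0],[0,0,-0.95,-0.9,0],[0,0,-0.95,-0.9,0],[0,0,-0.95,-0.9,0],[0,0,-0.95,-0.9,0],[0,0,-0.95,-0.9,0],[0,0,-0.95,-0.9,0],[0,0,-0.95,-0.9,0]]])

```text
clock: 3.4
position: [0.5245, 0.1431, 0.3041]
ee_rot: [0.696, 0.128, -0.695, 0.128]
ft_force: [0.4, -1.0, -0.7]
grip_width: 1.005
```

Call:
arm_command(moves=[[[0,0,0,0,-7.1],[0,0,0,0,-7.1],[0,0,0,0,-7.1],[0,0,0,0,-7.1],[0,0,0,0,-7.1],[0,0,0,0,-7.1],[0,0,0,0,-7.1],[0,0,0,0,-7.1],[0,0,0,0,-7.1],[0,0,0,0,-7.1]]])

```text
clock: 4.23
position: [0.524, 0.1417, 0.304]
ee_rot: [0.49, 0.51, -0.49, 0.51]
ft_force: [0.7, -0.5, 0.2]
grip_width: 0.996
```

```bash
cat >> h.py <<'E'
def to(p,psi):
    "remaining: tool shifts in units (x,y,z at present axes) and turn deg"
    o=manip.get_obs();M=R.from_quat(o['ee_rot']).as_matrix();d=M.T@(np.array(p)-o['position'])
    a=np.degrees(np.arctan2(M[1,1],M[0,1]))
    print('t',round(float(o['clock']),2),'pos',np.round(o['position'],4),'psi',round(a,2),'q7',round(float(o['joint_pos'][6]),2),'F',np.round(o['ft_force'],1),'w',round(float(o['grip_width']),3))
    print(' shifts',np.round(d/.025,2),'turn',round((a-psi+180)%360-180,2))
E
python3 - <<'E'
from h import *
print(atz('top',(205.2,225.2),.012),atz('scene',(169.5,287),.012))
to((.588,.317,.15),2.3)
E
```

```text
[0.58849195 0.31938188 0.012     ] [0.59190939 0.3223895  0.012     ]
t 4.23 pos [0.524  0.1417 0.304 ] psi 2.3 q7 -0.49 F [ 0.7 -0.5  0.2] w 0.996
 shifts [ 6.16  2.84 -6.9 ] turn -0.0
```

Call:
arm_command(moves=[[[0,0.4,0.4,-0.99,0],[0,0.9,0.4,-0.99,0],[0,0.9,0.4,-0.99,0],[0,0.9,0.4,-0.99,0],[0,0.9,0.4,-0.99,0],[0,0.9,0.4,-0.99,0],[0,0.9,0.48,-0.99,0],[0,0.3,0,0,0],[0,0,0,0,0]]])

```text
clock: 4.98
position: [0.5887, 0.3183, 0.1484]
ee_rot: [0.49, 0.51, -0.492, 0.508]
ft_force: [-0.2, -0.7, 0.3]
grip_width: 1.002
```

```bash
python3 - <<'E'
from h import *
to((.589,.319,.077),2.3)
t=snap('top','t1.png');s=snap('scene','s1.png')
a=cv2.resize(cv2.imread('pics/t1.png')[160:250,170:290],None,fx=5,fy=5);b=cv2.resize(cv2.imread('pics/s1.png')[110:220,220:340],None,fx=5,fy=5)
cv2.imwrite('pics/t1c.png',a);cv2.imwrite('pics/s1c.png',b)
E
```

```text
t 4.98 pos [0.5887 0.3183 0.1484] psi 2.09 q7 -0.86 F [-0.2 -0.7  0.3] w 1.002
 shifts [ 2.86  0.03 -0.03] turn -0.21
```

View pics/t1c.png

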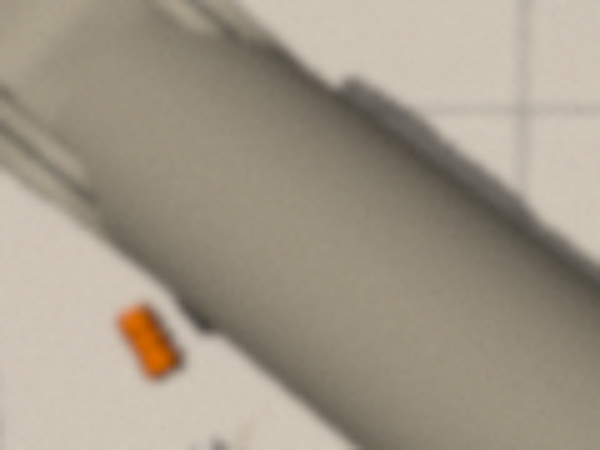

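View pics/s1c.png

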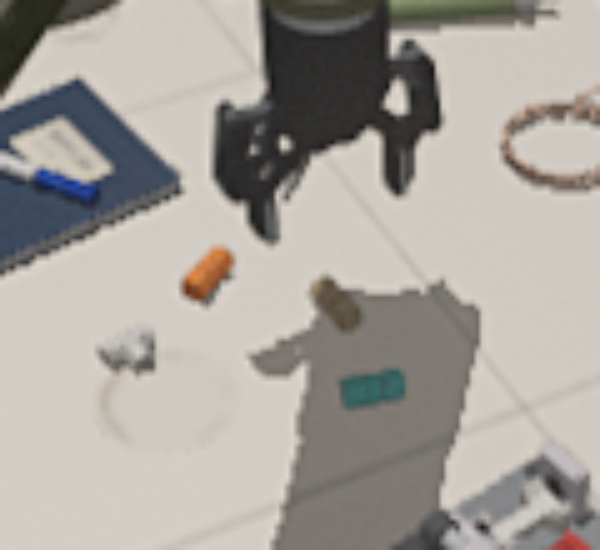

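```bash
python3 - <<'E'
from h import *
print(proj('scene',(.5887,.3183,.1484-.06)), proj('scene',(.5887,.3183,.1484-.066)))
E
```

```text
[153.01842588 285.96839629] [154.45235569 286.02688269]
```

Call:
arm_command(moves=[[[0,0.7,0,0,0],[0,0.7,0,0,0],[0,0.7,0,0,0],[0,0.7,0,0,0],[0,0,0,0,0]]])

```text
clock: 5.5
position: [0.5899, 0.3149, 0.0798]
ee_rot: [0.491, 0.508, -0.493, 0.508]
ft_force: [-1.1, -0.6, -0.9]
grip_width: 0.998
```

```bash
python3 - <<'E'
from h import *
to((.589,.319,.077),2.3)
s=snap('scene','s2.png')
b=cv2.resize(cv2.imread('pics/s2.png')[130:210,240:340],None,fx=6,fy=6);cv2.imwrite('pics/s2c.png',b)
E
```

```text
t 5.5 pos [0.5899 0.3149 0.0798] psi 1.84 q7 -0.9 F [-1.1 -0.6 -0.9] w 0.998
 shifts [ 0.11 -0.03 -0.17] turn -0.46
```

View pics/s2c.png

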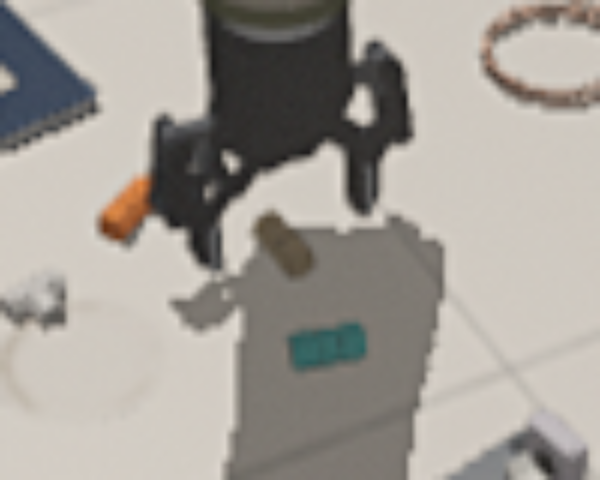

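Call:
arm_command(moves=[[[0,0.1,-0.02,-0.17,-0.4],[0,0.07,0,0,0],[0,0,0,0,0],[1,0,0,0,0],[1,0,0,0,0],[1,0,0,0,0],[1,0,0,0,0],[1,0,0,0,0],[1,0,0,0,0],[1,0,0,0,0],[1,0,0,0,0]]], force=40)

```text
clock: 6.47
position: [0.5895, 0.3217, 0.0774]
ee_rot: [0.49, 0.51, -0.49, 0.51]
ft_force: [-0.3, 0.0, 2.8]
grip_width: 0.223
```

```bash
python3 - <<'E'
from h import *
to((.589,.319,.077),2.3)
s=snap('scene','s3.png')
b=cv2.resize(cv2.imread('pics/s3.png')[130:210,240:340],None,fx=6,fy=6);cv2.imwrite('pics/s3c.png',b)
E
```

```text
t 6.47 pos [0.5895 0.3217 0.0774] psi 2.36 q7 -0.9 F [-0.3  0.   2.8] w 0.223
 shifts [ 0.02 -0.02  0.11] turn 0.06
```

View pics/s3c.png

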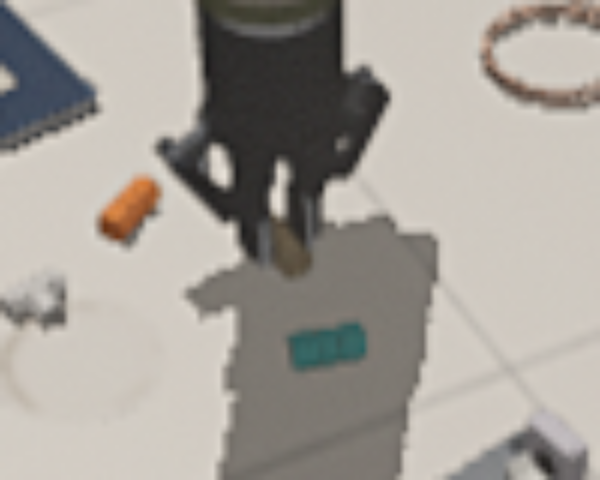

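Call:
arm_command(moves=[[[1,-0.5,0,0,0],[1,-0.9,0,0,0],[1,-0.9,0,0,0],[1,-0.9,0,0,0],[1,-0.9,0,0,0],[1,-0.9,0,0,0],[1,-0.5,0,0,0],[1,0,0,0,0]]])

```text
clock: 7.18
position: [0.5901, 0.3225, 0.2183]
ee_rot: [0.491, 0.51, -0.488, 0.511]
ft_force: [0.4, 0.0, -0.2]
grip_width: 0.229
```

```bash
python3 - <<'E'
from h import *
to((.589,.319,.077),2.3)
s=snap('scene','s4.png')
b=cv2.resize(cv2.imread('pics/s4.png')[100:200,240:340],None,fx=6,fy=6);cv2.imwrite('pics/s4c.png',b)
E
```

```text
t 7.18 pos [0.5901 0.3225 0.2183] psi 2.35 q7 -0.83 F [ 0.4  0.  -0.2] w 0.229
 shifts [ 5.65 -0.07  0.15] turn 0.05
```

View pics/s4c.png

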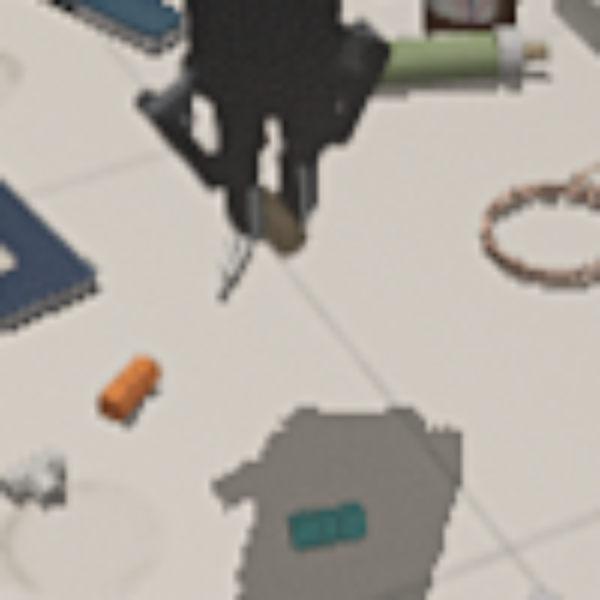

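```bash
python3 - <<'E'
from h import *
for z in (.0225,.027): print(atz('top',(202.,308.7),z),atz('top',(199.9,309.3),z),atz('scene',(214.2,324.2),z),atz('scene',(216.6,323.5),z))
im=cv2.imread('pics/x_scene.png')[195:235,300:345];cv2.imwrite('pics/ns.png',cv2.resize(im,None,fx=14,fy=14,interpolation=2))
im=cv2.imread('pics/x_top.png')[180:222,292:325];cv2.imwrite('pics/nt.png',cv2.resize(im,None,fx=14,fy=14,interpolation=2))
E
```

```text
[0.5944265  0.09094525 0.0225    ] [0.60019833 0.08932069 0.0225    ] [0.59812336 0.08897299 0.0225    ] [0.59166918 0.08198479 0.0225    ]
[0.59360131 0.09083375 0.027     ] [0.59935264 0.08921495 0.027     ] [0.59604778 0.08576537 0.027     ] [0.58962622 0.0788125  0.027     ]
```

View pics/ns.png

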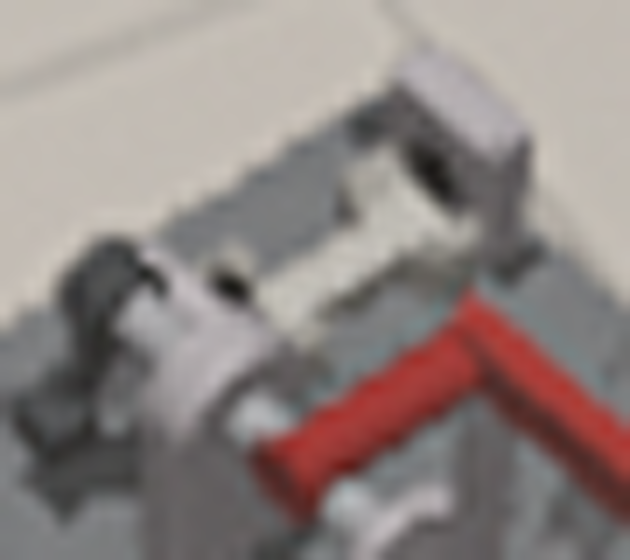

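View pics/nt.png

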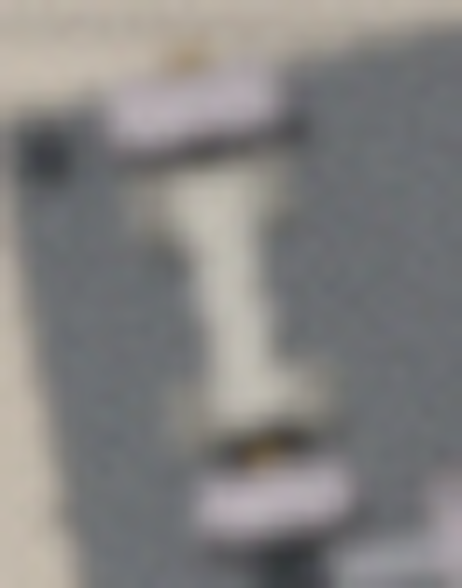

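Call:
arm_command(moves=[[[1,0,0,0.5,0],[1,0,0,0.9,0],[1,0,0,0.9,0],[1,0,0,0.95,0],[1,0,0,0.95,0],[1,0,0,0.95,0],[1,0,0,0.95,0],[1,0,0,0.95,0],[1,0,0,0.95,0],[1,0,0,0.9,0],[1,0,0,0.4,0]]])

```text
clock: 8.15
position: [0.5986, 0.0843, 0.2127]
ee_rot: [0.49, 0.509, -0.492, 0.509]
ft_force: [0.6, -0.9, -0.2]
grip_width: 0.225
```

Call:
arm_command(moves=[[[1,0,0,0,6.8],[1,0,0,0,6.8],[1,0,0,0,6.8],[1,0,0,0,6.8],[1,0,0,0,6.8],[1,0,0,0,6.8],[1,0,0,0,6.8],[1,0,0,0,6.8],[1,0,0,0,6.8],[1,0,0,0,6.8],[1,0,0,0,6.8],[1,0,0,0,6.6]]])

```text
clock: 9.15
position: [0.5983, 0.0893, 0.2134]
ee_rot: [-0.703, -0.066, 0.705, -0.065]
ft_force: [-0.1, 0.0, -0.2]
grip_width: 0.222
```

```bash
python3 - <<'E'
from h import *
to((.598,.090,.15),-79)
E
```

```text
t 9.15 pos [0.5983 0.0893 0.2134] psi -79.37 q7 -1.8 F [-0.1  0.  -0.2] w 0.222
 shifts [ 2.54 -0.03 -0.  ] turn -0.37
```

Call:
arm_command(moves=[[[1,0.7,0,0,-0.4],[1,0.8,0,0,0],[1,0.8,0,0,0],[1,0.6,0,0,0],[1,0,0,0,0]]])

```text
clock: 9.57
position: [0.5965, 0.0888, 0.1378]
ee_rot: [-0.701, -0.07, 0.706, -0.07]
ft_force: [-0.5, -0.0, -0.7]
grip_width: 0.224
```

```bash
python3 - <<'E'
from h import *
to((.598,.090,.1005),-79)
snap('scene','s5.png');snap('top','t5.png')
b=cv2.resize(cv2.imread('pics/s5.png')[160:250,280:390],None,fx=6,fy=6);cv2.imwrite('pics/s5c.png',b)
b=cv2.resize(cv2.imread('pics/t5.png')[160:250,270:390],None,fx=5,fy=5);cv2.imwrite('pics/t5c.png',b)
p=manip.get_obs()['position'];print(proj('scene',p-[0,0,.068]))
print(proj('scene',(.596,.09,.032)))
E
```

```text
t 9.57 pos [0.5965 0.0888 0.1378] psi -78.62 q7 -1.82 F [-0.5 -0.  -0.7] w 0.224
 shifts [ 1.49 -0.04 -0.08] turn 0.38
[202.53207014 324.8987487 ]
[212.12974199 323.52549125]
```

View pics/s5c.png

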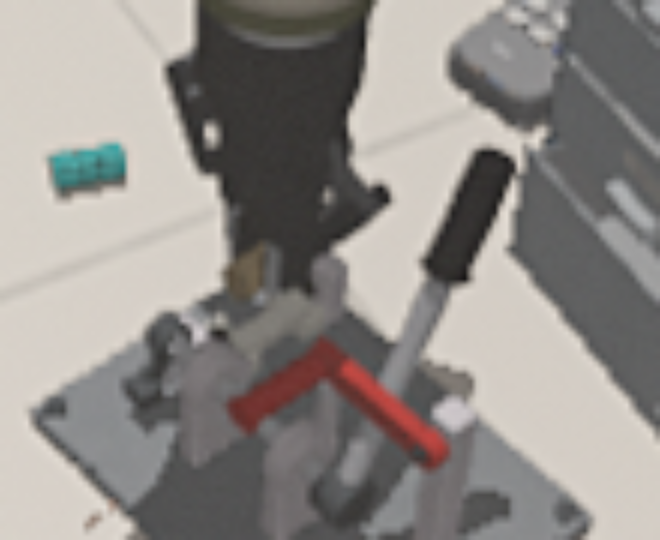

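View pics/t5c.png

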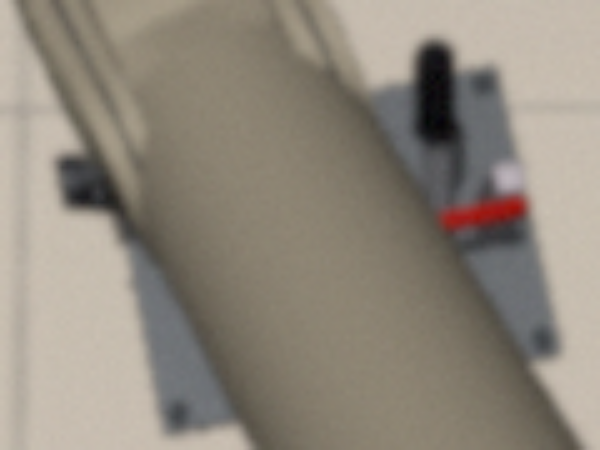

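```bash
python3 - <<'E'
from h import *
p=manip.get_obs()['position'];y=np.radians(11.4);ex=np.array([np.cos(y),np.sin(y),0])
for d in (-.0195,-.0235,-.0275):print(d,proj('scene',p-[0,0,.068]+d*ex),proj('scene',p-[0,0,.0585]+d*ex))
print(proj('scene',p-[0,0,.073])) 
b=cv2.resize(cv2.imread('pics/s5.png')[190:225,300:345],None,fx=14,fy=14,interpolation=2);cv2.imwrite('pics/s5d.png',b)
E
```

```text
-0.0195 [205.79348405 319.76567163] [203.55968214 319.87064526]
-0.0235 [206.46888996 318.70266317] [204.23562128 318.80121107]
-0.0275 [207.1464983  317.63618833] [204.91377829 317.72826787]
[203.69806905 324.82799222]
```

View pics/s5d.png

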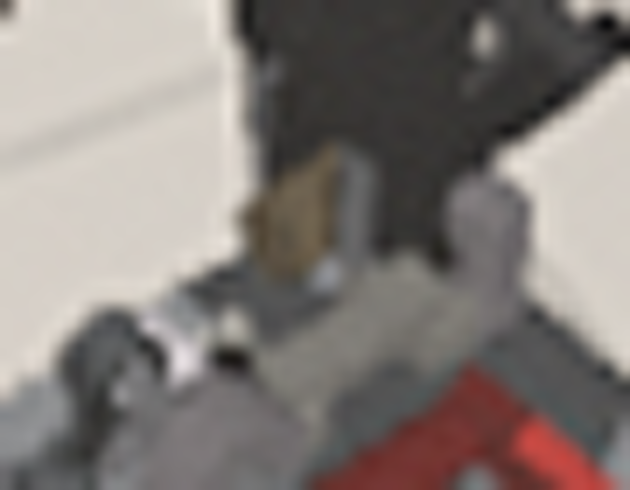

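Call:
arm_command(moves=[[[1,0.4,-0.04,-0.03,0.3],[1,0.4,0,0,0],[1,0.3,0,0,0],[1,0.2,0,0,0],[1,0.1,0,0,0],[1,0,0,0,0],[1,0,0,0,0]]])

```text
clock: 10.25
position: [0.5995, 0.0905, 0.1072]
ee_rot: [0.704, 0.068, -0.704, 0.068]
ft_force: [-0.3, 0.5, 0.1]
grip_width: 0.227
```

```bash
python3 - <<'E'
from h import *
to((.597,.090,.1005),-79)
snap('scene','s6.png')
b=cv2.resize(cv2.imread('pics/s6.png')[190:235,295:345],None,fx=12,fy=12,interpolation=2);cv2.imwrite('pics/s6c.png',b)
E
```

```text
t 10.25 pos [0.5995 0.0905 0.1072] psi -78.94 q7 -1.85 F [-0.3  0.5  0.1] w 0.227
 shifts [0.27 0.   0.1 ] turn 0.06
```

View pics/s6c.png

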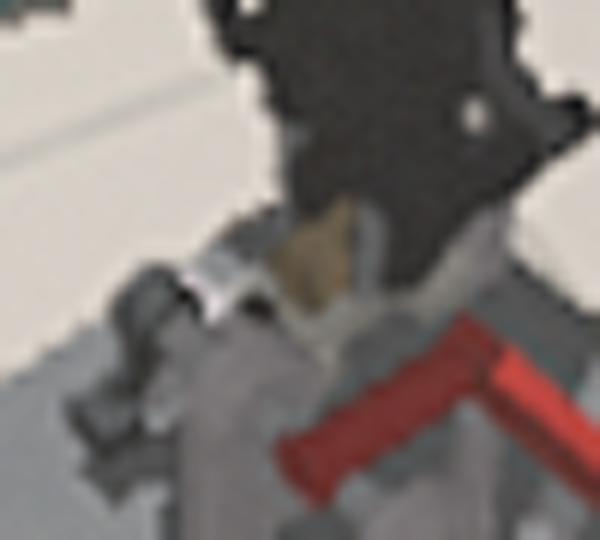

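Call:
arm_command(moves=[[[1,0.1,0,0.06,0],[1,0.1,0,0,0],[1,0.05,0,0,0],[1,0,0,0,0],[1,0,0,0,0]]])

```text
clock: 10.72
position: [0.598, 0.0902, 0.1008]
ee_rot: [-0.704, -0.068, 0.704, -0.068]
ft_force: [0.2, -0.3, -0.6]
grip_width: 0.228
```

```bash
python3 - <<'E'
from h import *
to((.597,.090,.0995),-79)
E
```

```text
t 10.72 pos [0.598  0.0902 0.1008] psi -78.94 q7 -1.85 F [ 0.2 -0.3 -0.6] w 0.228
 shifts [ 0.05 -0.    0.04] turn 0.06
```

Call:
arm_command(moves=[[[1,0.05,0,0.03,0],[1,0.03,0,0,0],[1,0,0,0,0],[0.7,0,0,0,0],[0.65,0,0,0,0],[0.6,0,0,0,0],[0.55,0,0,0,0],[0.5,0,0,0,0],[0.5,0,0,0,0],[0.5,0,0,0,0]]])

```text
clock: 11.55
position: [0.5972, 0.09, 0.0988]
ee_rot: [-0.704, -0.068, 0.704, -0.068]
ft_force: [-0.3, -0.4, 0.4]
grip_width: 0.497
```

```bash
python3 - <<'E'
from h import *
to((.597,.090,.0995),-79)
snap('scene','s7.png')
b=cv2.resize(cv2.imread('pics/s7.png')[190:235,295:345],None,fx=12,fy=12,interpolation=2);cv2.imwrite('pics/s7c.png',b)
E
```

```text
t 11.55 pos [0.5972 0.09   0.0988] psi -78.94 q7 -1.85 F [-0.3 -0.4  0.4] w 0.497
 shifts [-0.03 -0.    0.01] turn 0.06
```

View pics/s7c.png

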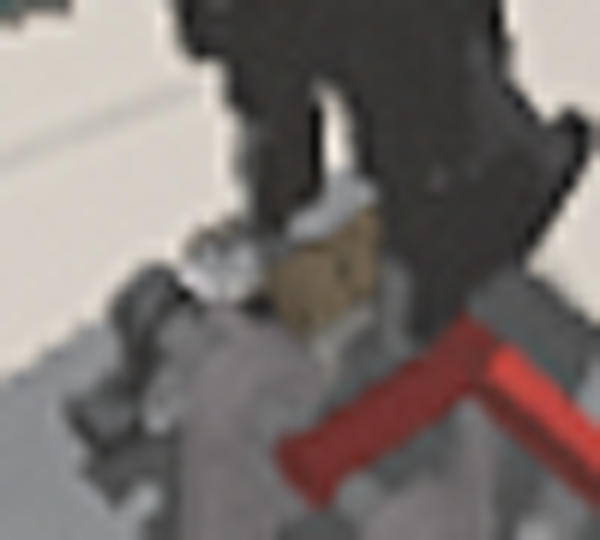

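Union released and looks seated. I'll raise the gripper straight up, move it aside and look.

Call:
arm_command(moves=[[[0.5,-0.2,0,0,0],[0.5,-0.5,0,0,0],[0.5,-0.9,0,0,0],[0.5,-0.9,0,0,0],[0.5,-0.9,0,0,0],[0.5,-0.9,0,0.5,0],[0.5,-0.9,0,0.9,0],[0.5,0,0,1,0],[0.5,0,0,1,0],[0.5,0,0,0.9,0]]])

```text
clock: 12.43
position: [0.4906, 0.0695, 0.2302]
ee_rot: [0.704, 0.068, -0.703, 0.068]
ft_force: [-0.4, 0.2, 1.3]
grip_width: 0.5
```

```bash
python3 - <<'E'
from h import *
to((.597,.090,.0995),-79)
snap('scene','s8.png');snap('top','t8.png')
b=cv2.resize(cv2.imread('pics/s8.png')[190:235,295:345],None,fx=8,fy=8,interpolation=2)
c=cv2.resize(cv2.imread('pics/t8.png')[175:230,290:370],None,fx=5,fy=5,interpolation=2)
cv2.imwrite('pics/s8c.png',np.hstack([cv2.resize(b,(400,360)),cv2.resize(c,(400,275))[0:0].reshape(0,400,3) if 0 else cv2.copyMakeBorder(c,0,85,0,0,0)]))
E
```

```text
t 12.43 pos [0.4906 0.0695 0.2302] psi -78.92 q7 -1.7 F [-0.4  0.2  1.3] w 0.5
 shifts [ 5.24  0.01 -4.32] turn 0.08
```

View pics/s8c.png

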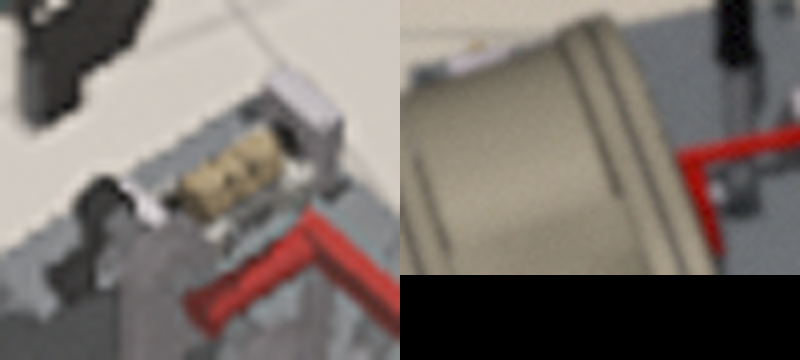

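```bash
python3 - <<'E'
from h import *
np.set_printoptions(precision=4,suppress=True)
T=lambda x,y:(170+y/7-.4,290+x/7-.4)
S=lambda x,y:(180+y/6-.4,280+x/6-.4)
for n,p in dict(arm_left=(400,250),pinend=(434,390),hinge=(588,218)).items(): print('top',n,atz('top',T(*p),.124))
for n,p in dict(arm_left=(326,230),pinend=(243,292),hinge=(435,328)).items(): print('scene',n,atz('scene',S(*p),.124))
print('tri pinend',tri(S(243,292),T(434,390)),'corner',tri(S(326,230),T(400,250)),'hinge',tri(S(435,328),T(588,218)))
print('grip net',tri((225.1,323.5),(218,348.8)))
E
```

```text
top arm_left [ 0.567 -0.006  0.124]
top pinend [ 0.517  -0.0173  0.124 ]
top hinge [ 0.5783 -0.0728  0.124 ]
scene arm_left [ 0.5672 -0.0063  0.124 ]
scene pinend [ 0.5187 -0.0187  0.124 ]
scene hinge [ 0.5798 -0.0732  0.124 ]
tri pinend (array([ 0.5181, -0.0177,  0.1229]), np.float64(0.0021019451004221784)) corner (array([ 0.5672, -0.0061,  0.1238]), np.float64(0.00023857572614123502)) hinge (array([ 0.5789, -0.0731,  0.1242]), np.float64(0.0015154529610792358))
grip net (array([ 0.5349, -0.0105,  0.1185]), np.float64(0.0022881078098603296))
```

Call:
arm_command(moves=[[[0.5,0,0.7,0,0],[0.5,0,0.8,-0.2,0],[0.5,0,0.8,-0.4,0],[0.5,0,0.8,-0.4,0],[0.5,0,0.55,-0.18,0],[0.5,0.3,0,0,0],[0.5,0,0,0,0]]])

```text
clock: 13.12
position: [0.538, -0.0146, 0.2204]
ee_rot: [-0.703, -0.068, 0.704, -0.068]
ft_force: [0.1, 0.0, -0.7]
grip_width: 0.498
```

```bash
python3 - <<'E'
from h import *
to((.537,-.0145,.174),-79)
snap('scene','s9.png')
cv2.imwrite('pics/s9c.png',cv2.resize(cv2.imread('pics/s9.png')[160:270,270:390],None,fx=5,fy=5,interpolation=2))
E
```

```text
t 13.12 pos [ 0.538  -0.0146  0.2204] psi -79.0 q7 -1.56 F [ 0.1  0.  -0.7] w 0.498
 shifts [ 1.86 -0.01  0.04] turn 0.0
```

View pics/s9c.png

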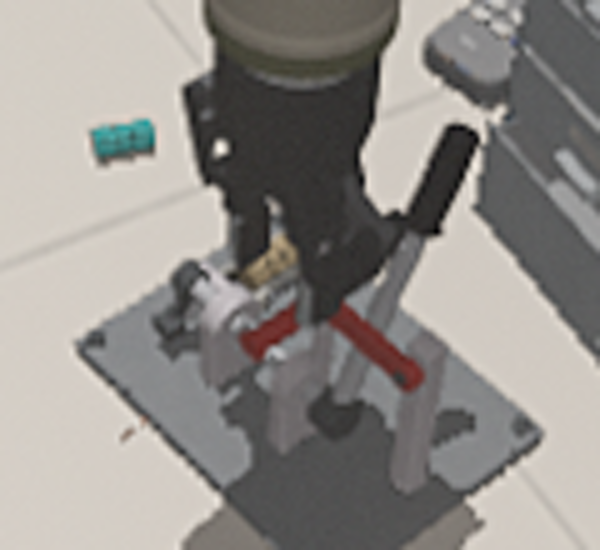

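Call:
arm_command(moves=[[[0.5,0.4,0,0.04,0],[0.5,0.5,0,0,0],[0.5,0.5,0,0,0],[0.5,0.4,0,0,0],[0.5,0,0,0,0],[0.5,0,0,0,0]]])

```text
clock: 13.67
position: [0.5368, -0.0145, 0.1755]
ee_rot: [-0.703, -0.068, 0.704, -0.068]
ft_force: [0.3, 0.4, 0.4]
grip_width: 0.499
```

```bash
python3 - <<'E'
from h import *
to((.537,-.0145,.174),-79)
snap('scene','s10.png')
cv2.imwrite('pics/s10c.png',cv2.resize(cv2.imread('pics/s10.png')[170:260,280:380],None,fx=6,fy=6,interpolation=2))
E
```

```text
t 13.67 pos [ 0.5368 -0.0145  0.1755] psi -78.92 q7 -1.59 F [0.3 0.4 0.4] w 0.499
 shifts [ 0.06  0.   -0.01] turn 0.08
```

View pics/s10c.png

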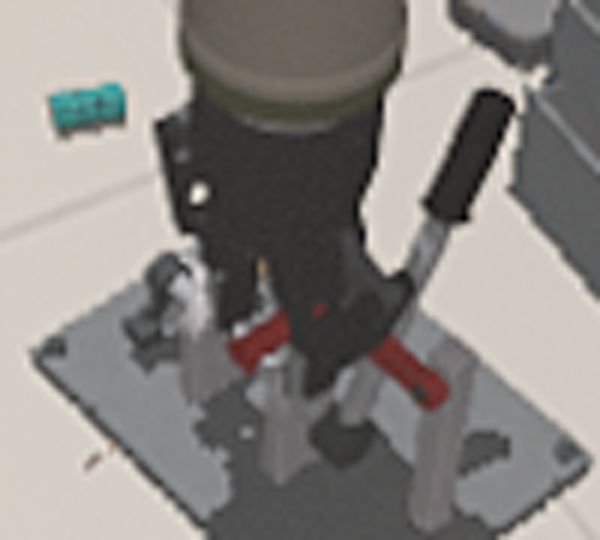

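Call:
arm_command(moves=[[[0.7,0,0,0,0],[0.8,0,0,0,0],[0.9,0,0,0,0],[0.9,0,0,0,0],[0.9,0,0,0,0],[0.9,0,0,0,0]]], force=20)

```text
clock: 14.22
position: [0.5377, -0.0153, 0.1769]
ee_rot: [0.704, 0.068, -0.703, 0.068]
ft_force: [1.0, -4.4, 2.7]
grip_width: 0.154
```

```bash
python3 - <<'E'
from h import *
to((.537,-.0145,.174),-79)
h=None
# arc deltas in 25mm units per step
th=np.arange(0,2.75,.3)
y=63*np.cos(th);z=63*np.sin(th)
print(np.round(th,2));print('tool y',np.round(-np.diff(y)/25,2));print('tool x',np.round(-np.diff(z)/25,2))
E
```

```text
t 14.22 pos [ 0.5377 -0.0153  0.1769] psi -78.97 q7 -1.59 F [ 1.  -4.4  2.7] w 0.154
 shifts [ 0.12 -0.04  0.02] turn 0.03
[0.  0.3 0.6 0.9 1.2 1.5 1.8 2.1 2.4 2.7]
tool y [0.11 0.33 0.51 0.65 0.73 0.75 0.7  0.59 0.42]
tool x [-0.74 -0.68 -0.55 -0.37 -0.16  0.06  0.28  0.47  0.63]
```

Call:
arm_command(moves=[[[0.9,-0.37,0.04,0,0],[0.9,-0.37,0.07,0,0],[0.9,-0.34,0.15,0,0],[0.9,-0.34,0.18,0,0],[0.9,-0.29,0.24,0,0],[0.9,-0.26,0.27,0,0],[0.9,-0.2,0.31,0,0],[0.9,-0.17,0.34,0,0],[0.9,0,0,0,0]]])

```text
clock: 14.97
position: [0.5454, -0.0528, 0.2379]
ee_rot: [0.704, 0.069, -0.703, 0.068]
ft_force: [-8.5, 8.0, 20.1]
grip_width: 0.153
```

```bash
python3 - <<'E'
from h import *
to((.537,-.0145,.174),-79)
snap('scene','s11.png')
cv2.imwrite('pics/s11c.png',cv2.resize(cv2.imread('pics/s11.png')[150:260,280:400],None,fx=5,fy=5,interpolation=2))
E
```

```text
t 14.97 pos [ 0.5454 -0.0528  0.2379] psi -78.88 q7 -1.48 F [-8.5  8.  20.1] w 0.153
 shifts [ 2.56 -1.56  0.04] turn 0.12
```

View pics/s11c.png

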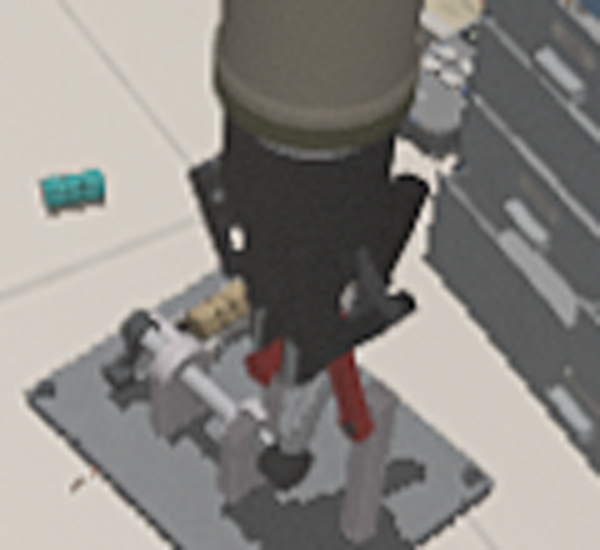

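Call:
arm_command(moves=[[[0.78,0,0,0,0],[0.78,0,0,0,0],[0.78,0,0,0,0],[0.78,0,0,0,0]]])

```text
clock: 15.35
position: [0.5447, -0.0542, 0.2346]
ee_rot: [-0.704, -0.068, 0.704, -0.068]
ft_force: [-0.6, 0.4, 0.7]
grip_width: 0.222
```

```bash
python3 - <<'E'
from h import *
to((.537,-.0145,.174),-79)
snap('scene','s12.png')
cv2.imwrite('pics/s12c.png',cv2.resize(cv2.imread('pics/s12.png')[150:260,280:400],None,fx=5,fy=5,interpolation=2))
E
```

```text
t 15.35 pos [ 0.5447 -0.0542  0.2346] psi -78.96 q7 -1.48 F [-0.6  0.4  0.7] w 0.222
 shifts [ 2.43 -1.62 -0.01] turn 0.04
```

View pics/s12c.png

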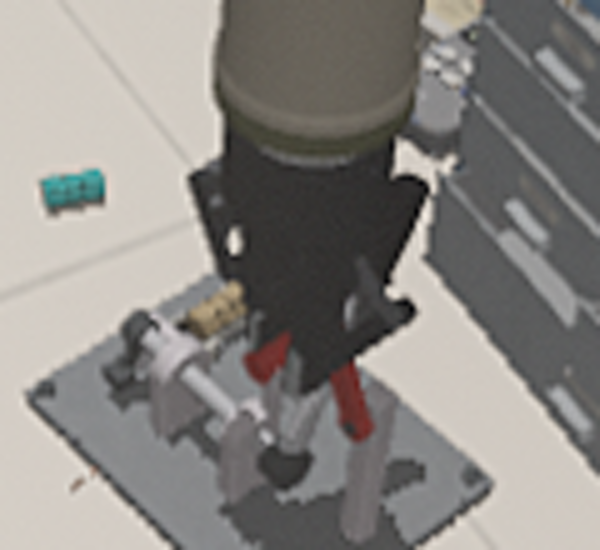

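Call:
arm_command(moves=[[[0.78,-0.1,0.4,0,0],[0.78,-0.06,0.4,0,0],[0.78,0,0.4,0,0],[0.78,0.05,0.4,0,0],[0.78,0.1,0.4,0,0],[0.78,0.1,0.3,0,0],[0.78,0,0,0,0]]])

```text
clock: 15.98
position: [0.5557, -0.113, 0.2317]
ee_rot: [-0.704, -0.067, 0.704, -0.067]
ft_force: [-0.4, -0.4, -0.2]
grip_width: 0.221
```

```bash
python3 - <<'E'
from h import *
to((.537,-.0145,.174),-79)
snap('scene','s13.png')
cv2.imwrite('pics/s13c.png',cv2.resize(cv2.imread('pics/s13.png')[150:260,280:400],None,fx=5,fy=5,interpolation=2))
E
```

```text
t 15.98 pos [ 0.5557 -0.113   0.2317] psi -79.11 q7 -1.39 F [-0.4 -0.4 -0.2] w 0.221
 shifts [ 2.31 -4.01 -0.01] turn -0.11
```

View pics/s13c.png

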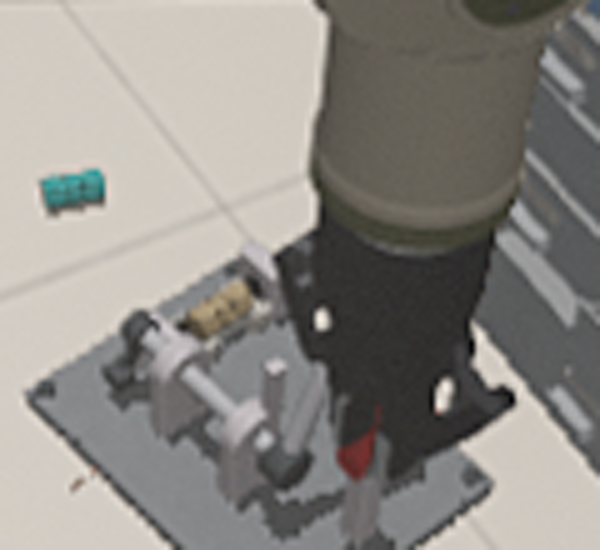

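Call:
arm_command(moves=[[[0.7,0,0.2,0,0],[0.6,-0.3,0.1,0,0],[0.6,-0.7,0,0,0],[0.6,-0.8,0,0,0],[0.6,-0.8,0,0,0],[0.6,-0.5,0,0,0],[0.6,0,0,0.9,0],[0.6,0,0,0.9,0],[0.6,0,0,0.9,0],[0.6,0,0,0,0]]])

```text
clock: 16.87
position: [0.4884, -0.1317, 0.3106]
ee_rot: [-0.703, -0.067, 0.704, -0.068]
ft_force: [0.6, -1.0, 0.6]
grip_width: 0.397
```

```bash
python3 - <<'E'
from h import *
to((.537,-.0145,.174),-79)
snap('scene','s14.png');snap('top','t14.png')
b=cv2.resize(cv2.imread('pics/s14.png')[170:270,280:380],None,fx=4,fy=4,interpolation=2)
c=cv2.resize(cv2.imread('pics/t14.png')[150:250,290:390],None,fx=4,fy=4,interpolation=2)
cv2.imwrite('pics/s14c.png',np.hstack([b,c]))
E
```

```text
t 16.87 pos [ 0.4884 -0.1317  0.3106] psi -79.04 q7 -1.25 F [ 0.6 -1.   0.6] w 0.397
 shifts [ 5.46 -4.24 -2.81] turn -0.04
```

View pics/s14c.png

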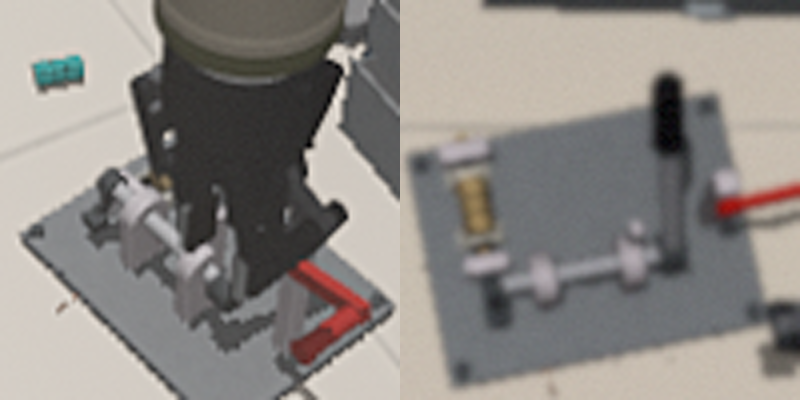

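```bash
python3 - <<'E'
from h import *
T=lambda x,y:(150+y/4-.4,290+(x-400)/4-.4)
print(atz('top',T(668,82),.2286),atz('top',T(668,148),.177),'mid',atz('top',T(668,115),.203))
S=lambda x,y:(180+y/6-.4,280+x/6-.4)
print('s',atz('scene',S(490,45),.2286),atz('scene',S(445,150),.177),atz('scene',S(468,98),.203))
print('sh',proj('top',(.617,-.03,.203)))
for z in(.25,.30,.35):print(z,atz('top',(152.5,360),z))
E
```

```text
[ 0.63035998 -0.02381333  0.2286    ] [ 0.6029191  -0.02714963  0.177     ] mid [ 0.61700013 -0.02547305  0.203     ]
s [ 0.62549139 -0.02622695  0.2286    ] [ 0.60777015 -0.02899283  0.177     ] [ 0.61690982 -0.02777766  0.203     ]
sh [178.33994119 358.54023573]
0.25 [ 0.66578157 -0.03051977  0.25      ]
0.3 [ 0.65117558 -0.02618904  0.3       ]
0.35 [ 0.63656959 -0.0218583   0.35      ]
```

Call:
arm_command(moves=[[[0.5,-0.5,0,0,0],[0.5,-0.3,-0.4,-0.6,0],[0.5,0,-0.5,-0.9,0],[0.5,0,-0.5,-0.9,0],[0.5,0,-0.5,-0.9,0],[0.5,0,-0.5,-0.9,0],[0.5,0,-0.5,-0.9,0],[0.5,0,-0.23,-0.75,0],[0.5,0,0,0,0],[0.5,0,0,0,0]]])

```text
clock: 17.8
position: [0.6205, -0.0244, 0.3294]
ee_rot: [-0.704, -0.07, 0.704, -0.068]
ft_force: [0.1, -0.0, 0.5]
grip_width: 0.498
```

```bash
python3 - <<'E'
from h import *
to((.617,-.027,.255),-79)
snap('scene','s15.png')
cv2.imwrite('pics/s15c.png',cv2.resize(cv2.imread('pics/s15.png')[140:260,280:400],None,fx=5,fy=5,interpolation=2))
E
```

```text
t 17.8 pos [ 0.6205 -0.0244  0.3294] psi -78.81 q7 -1.56 F [ 0.1 -0.   0.5] w 0.498
 shifts [2.98 0.08 0.16] turn 0.19
```

View pics/s15c.png

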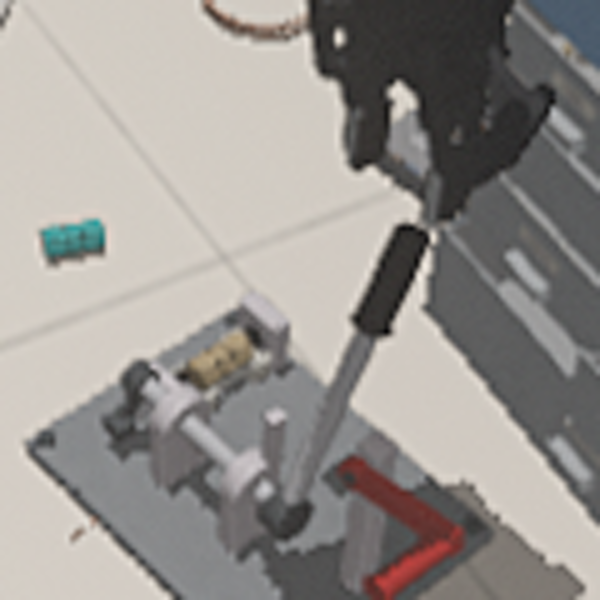

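Call:
arm_command(moves=[[[0.5,0.3,0.1,0.1,0],[0.5,0.5,0,0,0],[0.5,0.5,0,0,0],[0.5,0.5,0,0,0],[0.5,0.5,0,0,0],[0.5,0.4,0,0,0],[0.5,0.3,0,0,0],[0.5,0,0,0,0]]])

```text
clock: 18.52
position: [0.617, -0.0289, 0.253]
ee_rot: [-0.703, -0.068, 0.705, -0.068]
ft_force: [-0.4, 0.3, 0.9]
grip_width: 0.499
```

```bash
python3 - <<'E'
from h import *
to((.617,-.027,.255),-79)
snap('scene','s16.png')
cv2.imwrite('pics/s16c.png',cv2.resize(cv2.imread('pics/s16.png')[140:260,280:400],None,fx=5,fy=5,interpolation=2))
E
```

```text
t 18.52 pos [ 0.617  -0.0289  0.253 ] psi -78.94 q7 -1.57 F [-0.4  0.3  0.9] w 0.499
 shifts [-0.08 -0.07 -0.01] turn 0.06
```

View pics/s16c.png

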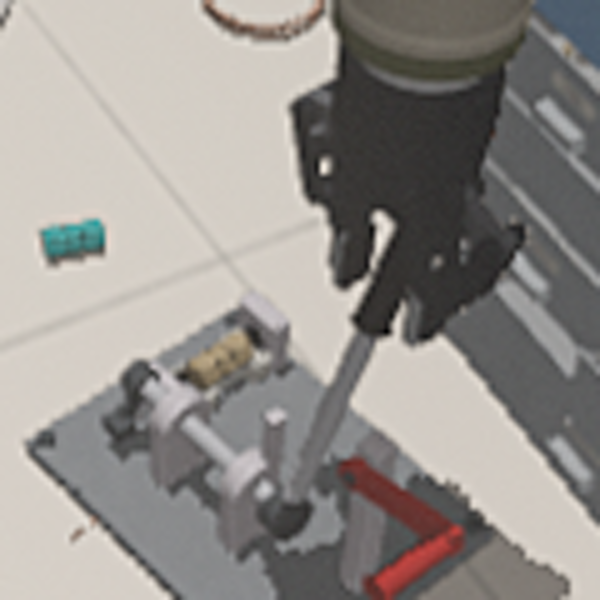

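The lever grip is between the jaws, so I'll close on it.

Call:
arm_command(moves=[[[0.7,0,0,0,0],[0.8,0,0,0,0],[0.9,0,0,0,0],[1,0,0,0,0],[1,0,0,0,0],[1,0,0,0,0]]], force=40)

```text
clock: 19.07
position: [0.618, -0.0279, 0.256]
ee_rot: [0.704, 0.069, -0.703, 0.068]
ft_force: [-1.0, 5.8, 6.3]
grip_width: 0.226
```

Call:
arm_command(moves=[[[1,-0.1,0,0.25,0],[1,-0.12,0,0.4,0],[1,-0.1,0,0.4,0],[1,-0.08,0,0.4,0],[1,-0.04,0,0.4,0],[1,-0.02,0,0.4,0],[1,0.02,0,0.4,0],[1,0,0,0,0]]])

```text
clock: 19.73
position: [0.5523, -0.0412, 0.2666]
ee_rot: [0.704, 0.068, -0.703, 0.068]
ft_force: [3.7, 5.8, -2.0]
grip_width: 0.224
```

```bash
python3 - <<'E'
from h import *
to((.617,-.027,.255),-79)
E
```

```text
t 19.73 pos [ 0.5523 -0.0412  0.2666] psi -78.93 q7 -1.51 F [ 3.7  5.8 -2. ] w 0.224
 shifts [ 0.47 -0.06 -2.65] turn 0.07
```

Call:
arm_command(moves=[[[1,0.02,0,0.3,0],[1,0.04,0,0.3,0],[1,0.06,0,0.3,0],[1,0.08,0,0.3,0],[1,0.08,0,0.3,0],[1,0.08,0,0.25,0],[1,0,0,0,0],[1,0,0,0,0]]])

```text
clock: 20.4
position: [0.5109, -0.0495, 0.2582]
ee_rot: [0.705, 0.068, -0.702, 0.068]
ft_force: [4.5, 4.7, 3.6]
grip_width: 0.22
```

```bash
python3 - <<'E'
from h import *
to((.506,-.0486,.255),-79)
snap('scene','s17.png')
cv2.imwrite('pics/s17c.png',cv2.resize(cv2.imread('pics/s17.png')[160:280,270:390],None,fx=5,fy=5,interpolation=2))
E
```

```text
t 20.4 pos [ 0.5109 -0.0495  0.2582] psi -78.93 q7 -1.45 F [4.5 4.7 3.6] w 0.22
 shifts [ 0.13 -0.07  0.19] turn 0.07
```

View pics/s17c.png

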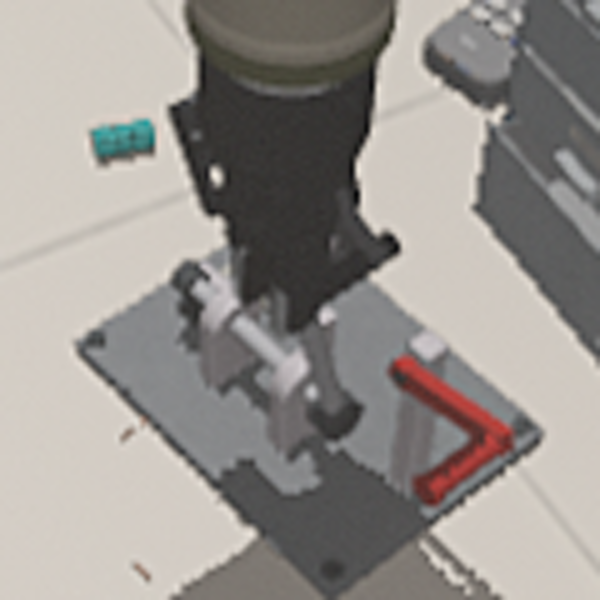

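Call:
arm_command(moves=[[[1,0.04,0,0.15,0],[1,0.04,0,0.15,0],[1,0.02,0,0.1,0],[1,0,0,0,0],[1,0,0,0,0],[1,0,0,0,0]]])

```text
clock: 20.95
position: [0.5013, -0.0514, 0.2552]
ee_rot: [0.705, 0.068, -0.703, 0.068]
ft_force: [6.7, 5.6, -2.1]
grip_width: 0.215
```

```bash
python3 - <<'E'
from h import *
to((.506,-.0486,.255),-79)
snap('scene','s18.png');snap('top','t18.png')
b=cv2.resize(cv2.imread('pics/s18.png')[170:270,280:380],None,fx=4,fy=4,interpolation=2)
c=cv2.resize(cv2.imread('pics/t18.png')[150:250,290:390],None,fx=4,fy=4,interpolation=2)
cv2.imwrite('pics/s18c.png',np.hstack([b,c]))
to((.506,-.0486,.255),-79)
E
```

```text
t 20.95 pos [ 0.5013 -0.0514  0.2552] psi -78.93 q7 -1.44 F [ 6.7  5.6 -2.1] w 0.215
 shifts [ 0.01 -0.07 -0.21] turn 0.07
t 21.05 pos [ 0.5013 -0.0514  0.2552] psi -78.93 q7 -1.44 F [ 7.3  3.7 -2.3] w 0.222
 shifts [ 0.01 -0.07 -0.21] turn 0.07
```

View pics/s18c.png

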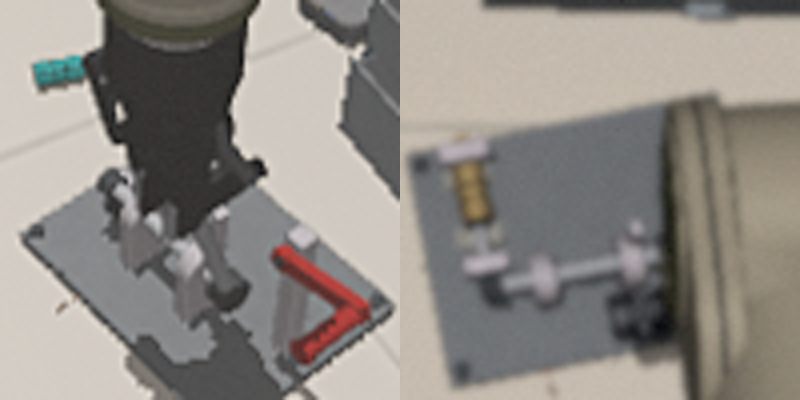

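Call:
arm_command(moves=[[[1,0.03,0,0.1,0],[1,0.02,0,0.08,0],[1,0,0,0,0],[1,0,0,0,0],[1,0,0,0,0]]])

```text
clock: 21.47
position: [0.497, -0.0523, 0.254]
ee_rot: [0.705, 0.068, -0.702, 0.068]
ft_force: [8.6, 5.1, -2.7]
grip_width: 0.214
```

```bash
python3 - <<'E'
from h import *
to((.506,-.0486,.255),-79)
snap('top','t19.png');print(manip.get_obs()['ft_force'],manip.get_obs()['position'])
c=cv2.resize(cv2.imread('pics/t19.png')[175:245,290:360],None,fx=8,fy=8,interpolation=2)
cv2.imwrite('pics/t19c.png',c)
E
```

```text
t 21.47 pos [ 0.497  -0.0523  0.254 ] psi -78.93 q7 -1.43 F [ 8.6  5.1 -2.7] w 0.214
 shifts [-0.04 -0.08 -0.38] turn 0.07
[ 7.98442241  4.58585908 -2.35576767] [ 0.49697392 -0.05227317  0.25392525]
```

View pics/t19c.png

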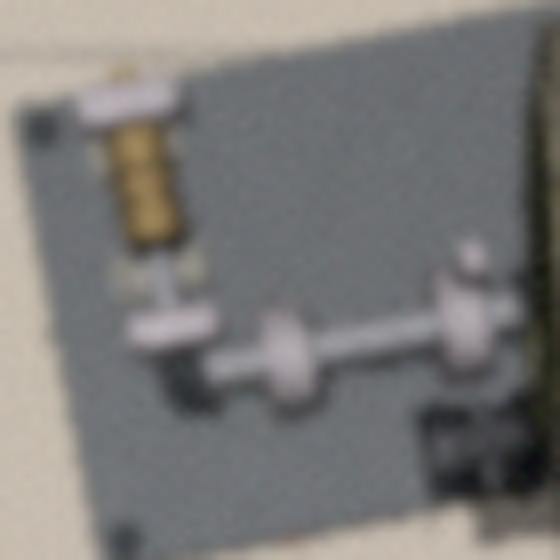

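Call:
arm_command(moves=[[[1,0.03,0,0.1,0],[1,0.02,0,0.08,0],[1,0,0,0,0],[1,0,0,0,0],[1,0,0,0,0]]])

```text
clock: 21.93
position: [0.491, -0.0542, 0.252]
ee_rot: [-0.704, -0.068, 0.704, -0.068]
ft_force: [-0.6, -1.2, -0.4]
grip_width: 0.002
```

```bash
python3 - <<'E'
from h import *
to((.506,-.0486,.255),-79)
snap('scene','s20.png');print(manip.get_obs()['ft_force'],manip.get_obs()['torque'])
cv2.imwrite('pics/s20c.png',cv2.resize(cv2.imread('pics/s20.png')[190:280,290:380],None,fx=6,fy=6,interpolation=2))
for q in(manip.pinpoint('lever_grip','scene'),manip.pinpoint('lever_pivot','scene')):print([(d['pixel'],d['confidence']) for d in q])
p0=np.array([.617,-.027,.203]);y=np.radians(11);ex=np.array([np.cos(y),np.sin(y),0]);piv=p0-.0604*ex;piv[2]=.06
for L in(.5,.6,.75,.85):
    a=.4-L
    print(L,[np.round(proj('scene',piv+r*(np.sin(a)*ex+np.cos(a)*np.array([0,0,1]))),1) for r in(0,.05,.1,.127,.155)])
E
```

```text
t 21.93 pos [ 0.491  -0.0542  0.252 ] psi -78.99 q7 -1.42 F [-0.6 -1.2 -0.4] w 0.002
 shifts [-0.12 -0.1  -0.63] turn 0.01
[-0.6397703   0.04823088  0.41436321] [-0.0367641  -0.06363502  0.01972585]
[([192.9, 356.0], 0.7)]
[([243.7, 338.9], 0.9), ([193.1, 356.5], 0.51)]
0.5 [array([242.9, 335.8]), array([232.4, 335.5]), array([221. , 335.3]), array([214.5, 335.1]), array([207.4, 334.9])]
0.6 [array([242.9, 335.8]), array([233.5, 334.1]), array([223.4, 332.2]), array([217.5, 331.2]), array([211.1, 330. ])]
0.75 [array([242.9, 335.8]), array([235.5, 332. ]), array([227.3, 327.8]), array([222.6, 325.4]), array([217.5, 322.7])]
0.85 [array([242.9, 335.8]), array([236.8, 330.6]), array([230.2, 324.9]), array([226.4, 321.6]), array([222.2, 318. ])]
```

View pics/s20c.png

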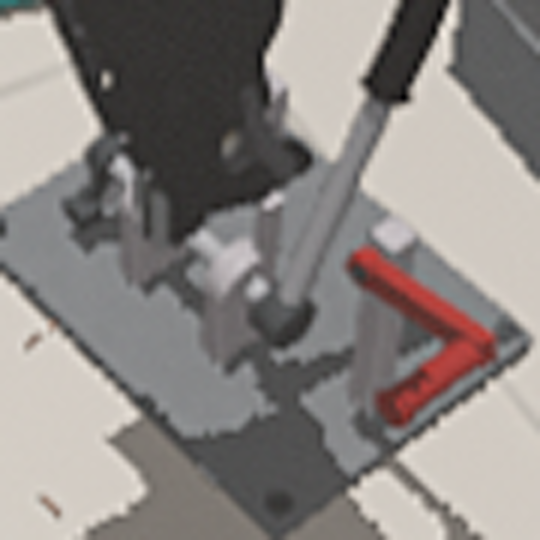

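The grip slipped off the bar once I pulled past the stop, and the lever sprang back. I'll regrasp with a much firmer grip and pull less far. First I raise, then check that the union is still in place.

Call:
arm_command(moves=[[[0.9,-0.8,0,0,0],[0.7,-0.9,0,0,0],[0.5,-0.9,0,0,0],[0.5,-0.6,0,0,0],[0.5,0,0,0,0]]])

```text
clock: 22.5
position: [0.4921, -0.0536, 0.3352]
ee_rot: [0.705, 0.067, -0.702, 0.069]
ft_force: [-0.0, -0.3, 0.2]
grip_width: 0.499
```

```bash
python3 - <<'E'
from h import *
to((.616,-.0285,.33),-79)
snap('scene','s21.png');snap('top','t21.png')
b=cv2.resize(cv2.imread('pics/s21.png')[170:270,280:380],None,fx=4,fy=4,interpolation=2)
c=cv2.resize(cv2.imread('pics/t21.png')[150:250,290:390],None,fx=4,fy=4,interpolation=2)
cv2.imwrite('pics/s21c.png',np.hstack([b,c]))
E
```

```text
t 22.5 pos [ 0.4921 -0.0536  0.3352] psi -78.96 q7 -1.39 F [-0.  -0.3  0.2] w 0.499
 shifts [ 0.23 -0.04 -5.06] turn 0.04
```

View pics/s21c.png

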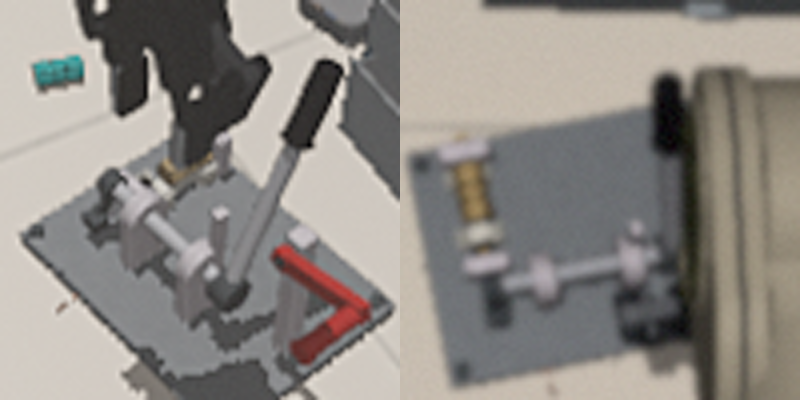

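Call:
arm_command(moves=[[[0.5,0,0,-0.6,0],[0.5,0,0,-0.9,0],[0.5,0,0,-0.9,0],[0.5,0,0,-0.9,0],[0.5,0,0,-0.9,0],[0.5,0,-0.03,-0.8,0],[0.5,0,0,-0.1,0],[0.5,0,0,0,0],[0.5,0,0,0,0]]])

```text
clock: 23.35
position: [0.6155, -0.0283, 0.331]
ee_rot: [-0.703, -0.068, 0.704, -0.068]
ft_force: [-1.3, -0.7, -0.4]
grip_width: 0.503
```

```bash
python3 - <<'E'
from h import *
to((.619,-.0275,.253),-79)
E
```

```text
t 23.35 pos [ 0.6155 -0.0283  0.331 ] psi -78.92 q7 -1.55 F [-1.3 -0.7 -0.4] w 0.503
 shifts [ 3.12 -0.   -0.15] turn 0.08
```

Call:
arm_command(moves=[[[0.5,0.3,0,-0.15,0],[0.5,0.5,0,0,0],[0.5,0.5,0,0,0],[0.5,0.5,0,0,0],[0.5,0.5,0,0,0],[0.5,0.5,0,0,0],[0.5,0.3,0,0,0],[0.5,0,0,0,0],[0.5,0,0,0,0]]])

```text
clock: 24.1
position: [0.6197, -0.0276, 0.2543]
ee_rot: [-0.704, -0.068, 0.704, -0.068]
ft_force: [-0.2, -0.7, 0.2]
grip_width: 0.505
```

Call:
arm_command(moves=[[[0.7,0,0,0,0],[0.8,0,0,0,0],[0.9,0,0,0,0],[1,0,0,0,0],[1,0,0,0,0],[1,0,0,0,0]]], force=110)

```text
clock: 24.6
position: [0.6202, -0.0274, 0.2557]
ee_rot: [0.704, 0.068, -0.703, 0.068]
ft_force: [0.5, 0.9, 5.4]
grip_width: 0.208
```

```bash
python3 - <<'E'
from h import *
to((.619,-.0275,.253),-79)
E
```

```text
t 24.6 pos [ 0.6202 -0.0274  0.2557] psi -78.93 q7 -1.58 F [0.5 0.9 5.4] w 0.208
 shifts [ 0.11 -0.    0.05] turn 0.07
```

Call:
arm_command(moves=[[[1,-0.1,0,0.25,0],[1,-0.12,0,0.4,0],[1,-0.1,0,0.4,0],[1,-0.08,0,0.4,0],[1,-0.04,0,0.4,0],[1,-0.02,0,0.4,0],[1,0.02,0,0.4,0],[1,0.04,0,0.4,0],[1,0.06,0,0.3,0],[1,0.08,0,0.3,0],[1,0,0,0,0],[1,0,0,0,0]]])

```text
clock: 25.6
position: [0.5302, -0.0454, 0.2625]
ee_rot: [0.705, 0.068, -0.703, 0.069]
ft_force: [1.3, -0.2, 9.3]
grip_width: 0.189
```

```bash
python3 - <<'E'
from h import *
to((.619-.982*.113,-.0275-.191*.113,.256),-79)
E
```

```text
t 25.6 pos [ 0.5302 -0.0454  0.2625] psi -78.91 q7 -1.48 F [ 1.3 -0.2  9.3] w 0.189
 shifts [ 0.26 -0.03  0.9 ] turn 0.09
```

```bash
python3 - <<'E'
from h import *
snap('scene','s22.png')
cv2.imwrite('pics/s22c.png',cv2.resize(cv2.imread('pics/s22.png')[170:270,270:380],None,fx=6,fy=6,interpolation=2))
to((.619-.982*.113,-.0275-.191*.113,.256),-79)
E
```

```text
t 25.65 pos [ 0.5303 -0.0454  0.2625] psi -78.9 q7 -1.48 F [ 1.1 -0.6  9. ] w 0.19
 shifts [ 0.26 -0.03  0.9 ] turn 0.1
```

View pics/s22c.png

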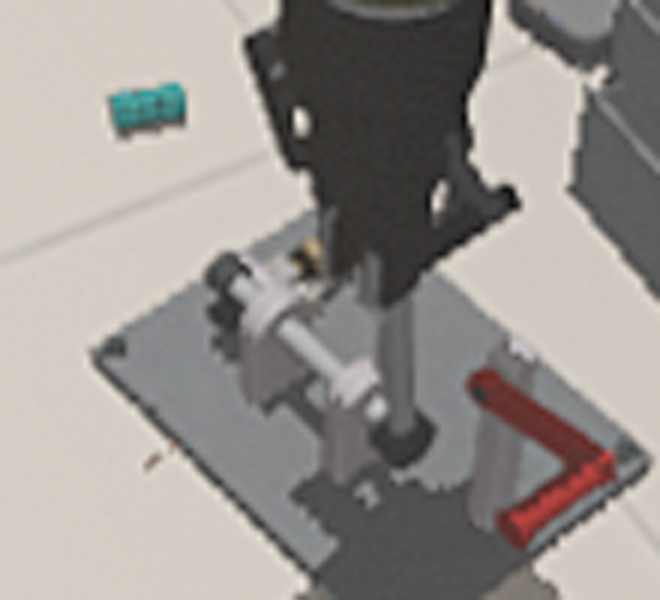

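Call:
arm_command(moves=[[[1,0.05,0,0.25,0],[1,0.06,0,0.25,0],[1,0.08,0,0.25,0],[1,0.06,0,0.15,0],[1,0,0,0,0],[1,0,0,0,0]]])

```text
clock: 26.15
position: [0.5077, -0.0496, 0.2547]
ee_rot: [-0.704, -0.068, 0.704, -0.068]
ft_force: [1.0, 0.4, -0.1]
grip_width: 0.001
```

```bash
python3 - <<'E'
from h import *
to((.619-.982*.113,-.0275-.191*.113,.256),-79)
snap('scene','s23.png');snap('top','t23.png')
b=cv2.resize(cv2.imread('pics/s23.png')[180:270,290:380],None,fx=5,fy=5,interpolation=2)
c=cv2.resize(cv2.imread('pics/t23.png')[175:245,290:360],None,fx=5,fy=5,interpolation=2)
cv2.imwrite('pics/s23c.png',np.hstack([b,cv2.copyMakeBorder(c,0,100,0,0,0)]))
to((.619-.982*.113,-.0275-.191*.113,.256),-79)
E
```

```text
t 26.15 pos [ 0.5077 -0.0496  0.2547] psi -78.96 q7 -1.45 F [ 1.   0.4 -0.1] w 0.001
 shifts [-0.05 -0.02 -0.02] turn 0.04
t 26.25 pos [ 0.5082 -0.0494  0.2549] psi -78.94 q7 -1.45 F [-0.2 -0.7  0.4] w 0.0
 shifts [-0.04 -0.01  0.  ] turn 0.06
```

View pics/s23c.png

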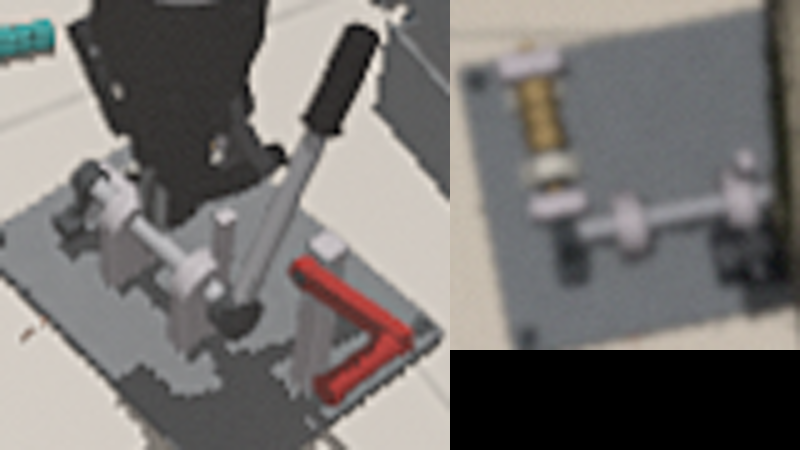

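A firmer grip squeezes the round bar out of the pads. I'll hook it from behind with shut fingers instead, which is a positive contact.

Call:
arm_command(moves=[[[1,-0.8,0,0,0],[1,-0.9,0,0,0],[1,-0.9,0,0,0],[1,-0.6,0,-0.3,0],[1,0,0,-0.8,0],[1,0,0,-0.9,0],[1,0,0,-0.9,0],[1,0,0,-0.9,0],[1,0,0,-0.9,0],[1,0,0,-0.8,0],[1,0,0,-0.4,0],[1,0,0,0,0]]], force=40)

```text
clock: 27.25
position: [0.6543, -0.0202, 0.3336]
ee_rot: [-0.703, -0.069, 0.704, -0.068]
ft_force: [0.0, 0.9, 0.5]
grip_width: -0.002
```

```bash
python3 - <<'E'
from h import *
to((.653,-.021,.263),-79)
snap('scene','s24.png')
cv2.imwrite('pics/s24c.png',cv2.resize(cv2.imread('pics/s24.png')[110:260,290:420],None,fx=4,fy=4,interpolation=2))
E
```

```text
t 27.25 pos [ 0.6543 -0.0202  0.3336] psi -78.88 q7 -1.58 F [0.  0.9 0.5] w -0.002
 shifts [2.83 0.02 0.05] turn 0.12
```

View pics/s24c.png

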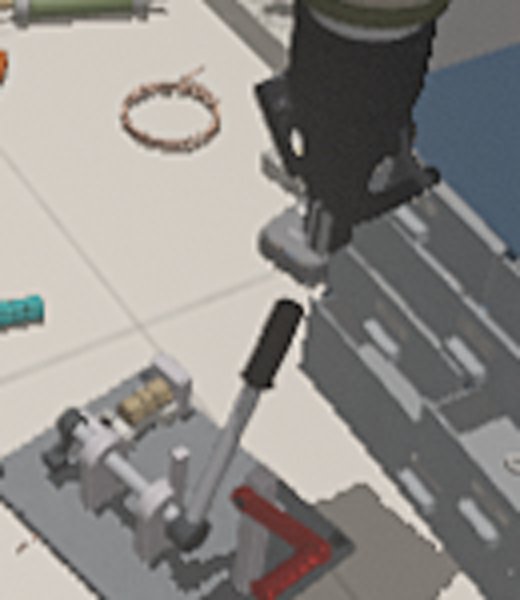

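Call:
arm_command(moves=[[[1,0.3,0,0,0],[1,0.4,0,0,0],[1,0.4,0,0,0],[1,0.4,0,0,0],[1,0.4,0,0,0],[1,0.4,0,0,0],[1,0.4,0,0,0],[1,0.1,0,0,0],[1,0,0,0,0]]])

```text
clock: 28.05
position: [0.6525, -0.0212, 0.2637]
ee_rot: [-0.703, -0.068, 0.704, -0.068]
ft_force: [-0.4, 0.6, 0.3]
grip_width: -0.0
```

```bash
python3 - <<'E'
from h import *
to((.653,-.021,.263),-79)
snap('scene','s25.png')
cv2.imwrite('pics/s25c.png',cv2.resize(cv2.imread('pics/s25.png')[110:260,290:420],None,fx=4,fy=4,interpolation=2))
E
```

```text
t 28.05 pos [ 0.6525 -0.0212  0.2637] psi -78.94 q7 -1.6 F [-0.4  0.6  0.3] w -0.0
 shifts [ 0.03 -0.   -0.02] turn 0.06
```

View pics/s25c.png

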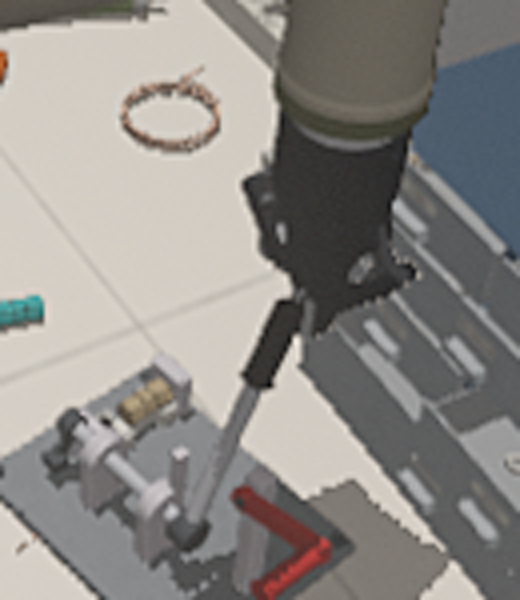

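Call:
arm_command(moves=[[[1,0,0,0.3,0],[1,0,0,0.35,0],[1,0,0,0.35,0],[1,0,0,0.35,0],[1,0,0,0.35,0],[1,0,0,0.35,0],[1,0,0,0.35,0],[1,0,0,0.35,0],[1,0,0,0.35,0],[1,0,0,0.35,0],[1,0,0,0,0],[1,0,0,0,0]]])

```text
clock: 29.1
position: [0.5679, -0.0379, 0.265]
ee_rot: [0.704, 0.068, -0.704, 0.068]
ft_force: [4.6, 0.5, 0.8]
grip_width: -0.001
```

```bash
python3 - <<'E'
from h import *
to((.653-.982*.124,-.021-.191*.124,.263),-79)
snap('scene','s26.png')
cv2.imwrite('pics/s26c.png',cv2.resize(cv2.imread('pics/s26.png')[150:270,280:390],None,fx=5,fy=5,interpolation=2))
E
```

```text
t 29.1 pos [ 0.5679 -0.0379  0.265 ] psi -78.96 q7 -1.54 F [4.6 0.5 0.8] w -0.001
 shifts [ 0.08 -0.01  1.49] turn 0.04
```

View pics/s26c.png

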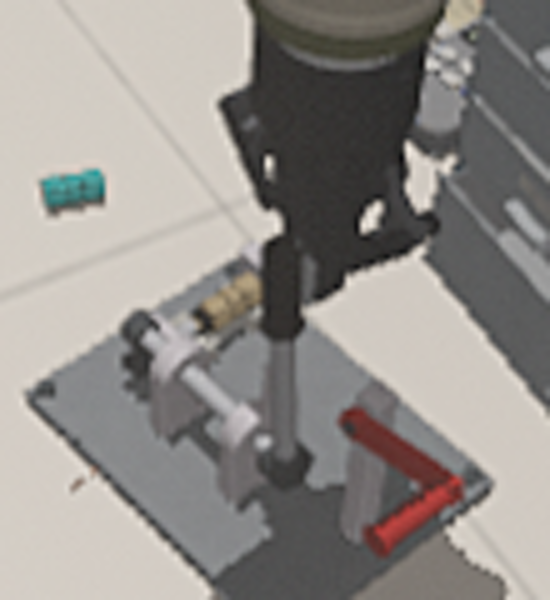

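Call:
arm_command(moves=[[[1,0.06,0,0.25,0],[1,0.06,0,0.25,0],[1,0.04,0,0.25,0],[1,0,0,0.25,0],[1,0,0,0.2,0],[1,0,0,0.15,0],[1,0,0,0,0],[1,0,0,0,0]]])

```text
clock: 29.82
position: [0.5359, -0.0437, 0.2611]
ee_rot: [0.704, 0.068, -0.703, 0.068]
ft_force: [7.8, 2.4, -0.1]
grip_width: -0.003
```

```bash
python3 - <<'E'
from h import *
to((.653-.982*.124,-.021-.191*.124,.263),-79)
snap('scene','s27.png')
cv2.imwrite('pics/s27c.png',cv2.resize(cv2.imread('pics/s27.png')[170:280,270:380],None,fx=5,fy=5,interpolation=2))
E
```

```text
t 29.82 pos [ 0.5359 -0.0437  0.2611] psi -78.91 q7 -1.5 F [ 7.8  2.4 -0.1] w -0.003
 shifts [-0.08  0.    0.19] turn 0.09
```

View pics/s27c.png

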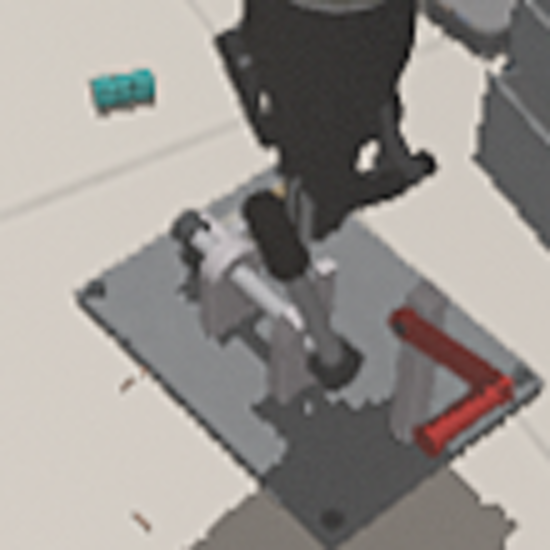

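Call:
arm_command(moves=[[[1,0.02,0,0.12,0],[1,0,0,0.12,0],[1,0,0,0.06,0],[1,0,0,0,0],[1,0,0,0,0]]])

```text
clock: 30.28
position: [0.5315, -0.0441, 0.2621]
ee_rot: [0.707, 0.069, -0.7, 0.068]
ft_force: [21.7, 4.8, -2.2]
grip_width: -0.004
```

```bash
python3 - <<'E'
from h import *
to((.653-.982*.124,-.021-.191*.124,.263),-79)
E
```

```text
t 30.28 pos [ 0.5315 -0.0441  0.2621] psi -78.85 q7 -1.49 F [21.7  4.8 -2.2] w -0.004
 shifts [-0.04  0.02  0.02] turn 0.15
```

The force jumped to 22 N, so the lever is on its hard stop. A last look before handing in.

```bash
python3 - <<'E'
from h import *
snap('scene','s28.png');snap('top','t28.png')
b=cv2.resize(cv2.imread('pics/s28.png')[180:270,290:380],None,fx=5,fy=5,interpolation=2)
c=cv2.resize(cv2.imread('pics/t28.png')[170:240,285:355],None,fx=5,fy=5,interpolation=2)
cv2.imwrite('pics/s28c.png',np.hstack([b,cv2.copyMakeBorder(c,0,100,0,0,0)]))
o=manip.get_obs();print(o['ft_force'],abs(o['joint_velocities']).max(),o['clock'])
E
```

```text
[22.79908755  3.92606172 -2.56672522] 0.0012170540603976877 30.3833
```

View pics/s28c.png

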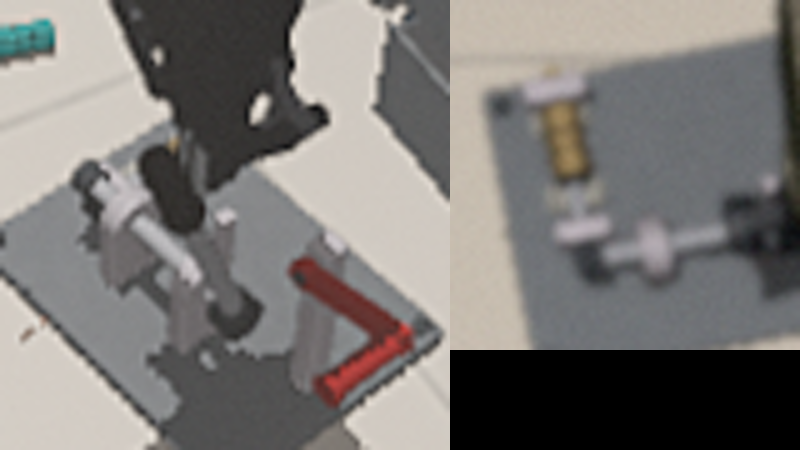

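The picture shows the lever fully over and held from behind by the fingers, and the catch open on the right. The union is in the nest, pushed against the end stop by the plunger.

```bash
python3 -c "
from workcell import manip
print(manip.hand_in()); o=manip.get_obs(); print(o['clock'],o['ft_force'])"
```

```text
the job is handed in; nothing more can be done
None
the job is handed in; nothing more can be done
```

I handed the job in at about 30 s of the 67 s allowed. No verdict was reported.

- **Union:** I laid the brass union in the nest and let go; it looked seated afterwards. I left the orange and turquoise look-alikes alone.
- **Catch:** I flipped the red catch over to its open side while the lever was still at rest.
- **Lever:** I pulled the lever to its hard stop and kept holding it there.

**What went wrong:** I first tried gripping the lever, and it slipped out of the jaws twice, at 40 N and then at 110 N, and sprang back each time. I switched to hooking it from behind with the fingers shut, which held. The union stayed in the nest through both slips.

**Last checks:**
- **Lever:** the pull force jumped from about 8 N to about 22 N, which is the hard stop. The arm was standing still.
- **Union and catch:** the pictures show the union pushed against the end stop by the plunger, the catch open and the lever fully over.
- **Not measured:** I judged the lever angle only from the pictures and the force, and I could not measure the pad force on the union directly. I did not measure the tee and tools again; the arm kept clear of them.

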